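# Fit the roller shafts and hand over the pallet

## Robot

A 7-joint arm with a two-finger parallel gripper is mounted at the origin on the work surface. World frame = base frame: x ahead of the robot, y to its left, z up, the work surface at z = 0. Lengths are in m, angles in rad, forces in N, time in s.
With the tool pointing down it reaches from about 0.4 to 0.85 m from the base axis. Payload 10.4 kg.
Tool frame: the origin (TCP) lies between the finger pads; the fingertips stand 19 mm ahead of it and the grasp point (between the pads) is the TCP (manip.tips_ahead is the distance from the TCP to the fingertips, in m); z points along the fingers, y is the line along which they close (so a half turn about z gives the same grasp; the last joint's range is limited). The gripper opens to 85 mm and grips with 20 to 120 N. Pads are 22 mm wide; open, the fingers measure 114 mm over their backs; the gripper's body (76 mm by 85 mm) begins 54 mm behind the grasp point. The pads swing forward as they close: fully open they stand 13 mm farther back than shut.
Start: joints at [-1.145, 0.332, -0.065, 1.46, 0.022, 1.35, -0.088], TCP at [0.271, 0.563, 0.25] pointing down, gripper open.
Joint ranges: [-2.6, 2.6], [-0.5, 2.12], [-1.47, 1.34], [0.16, 2.42], [-1.27, 4.41], [0.06, 2.06], [-2.6, 2.6]. Speed limits (rad/s): [2.22, 2.22, 2.79, 2.79, 3.14, 3.14, 3.14].

## Interface

Orientations are given as a unit quaternion [x, y, z, w].
In Python, from workcell import manip, viewer gives the robot as it stands.
- The arm moves only by the tool arm_command, never from a script. Its argument "series" is text: rows parted by semicolons, each of 5 numbers parted by spaces: the closure, from 0 (fully open) to 1 (shut), then the shift along the tool's x, y, z normalised to -1 to 1, where 1 is 0.4 m, then the turn about the tool's z normalised to -1 to 1, where 1 is 180 degrees. In form: jaw tx ty tz spin; .... A call has exactly 10 rows; each row shifts and turns the commanded pose from where the row before left it, along the tool's axes as they then stand; what a row does not reach is not made up. A row lasts 1/8 s, in which the tool goes at most 62.5 mm and 10.7 degrees, less where a joint would pass 70% of its speed; a pose out of reach is approached as far as the arm can. A call with a number of a shift or a turn outside -1 to 1 is refused whole. A call with a gripper value outside its range is refused whole. The fingers move at their own pace and stop on an object; "newtons" is the grip in N (left out, the last holds). Time passes only in rows, so rows that do not move let the fingers close, or fill a call up. It gives the time, the measured TCP pose, the force, the opening and the grip force at its end, in the units of the state.
- manip.get_obs(): the state, without advancing time (a new reading comes with each control period).
- viewer.camera(name): name is "scene" or "top" or "wrist"; returns a dict with "pixels" (480x640x3 uint8, red, green, blue), "intrinsics" (3x3 intrinsics, pixels), "extrinsics" (4x4, takes a point from world to camera coordinates). Camera axes: x right, y up, looking along -z (the intrinsics and any distortion apply to the point x, -y, -z); pixel columns grow to the right and rows downward; lengths in m; the calibration is good to about 2 mm. A picture is of the moment at which its call begins. There is no depth.
- manip.hand_in(): hands the job in; it is judged then, once.
The state is a dict: "clock": time; "joint_pos": joint angles; "joint_velocities": joint speeds; "tau": joint torques, N m; "position": TCP position; "ee_rot": TCP orientation; "ft_force": force on the tool from outside, world axes, zero at the start; "torque": the same for the moment, N m; "grip_width": opening from 0.0 (shut) to 1.0 (fully open); "grasp_force": force on a finger pad.
Only numpy, scipy, OpenCV 4.12 (cv2) and the standard library are available. Lean on these libraries where they do the work, as an engineer would, in place of code of your own. Each camera call takes 0.05 s, during which the arm holds its last target. There are 200 camera calls.

## Task

Slide the black pallet across the bench onto the green mat, fold both flaps of the blue tote right back, and thread every shaft in the tote rod-first through its own pair of eyelets in the pallet's bracket, going in through the red plate, until its orange head is up against that plate. Only when all shafts are in, with the pallet still on the mat, slide the pallet back across the bench and leave it centred and square inside the yellow outline. Never lift the pallet, leave the flaps folded back, and do not disturb the tape roll, screwdriver, white bin or jar.

Things in the scene. Friction and masses are not known exactly. Their poses are not given: they have to be found in the camera images.
- pallet: Loose black pallet, 160 (x) x 150 (y) x 22 mm, about 0.8 kg, flat on the bench; origin under its centre, z up. It carries a fixed bracket: two upright metal plates 140 mm wide (x), 6 mm thick, up to z = 68 mm: a red one at y +12 to +18 mm with 13 mm square eyelets, a bare one at y -48 to -42 mm with 15 mm square eyelets. Shafts go in along -y.
- eyelet1 (a point): Centre of the mouth of eyelet 1 in the red plate of the pallet's bracket, on its outer (+y) face, 50 mm above the bench, at x = -45, y = +18 mm of the pallet. Its partner in the other plate is straight behind it along the pallet's -y, 60 mm farther. Axes as the pallet's.
- eyelet2 (a point): Centre of the mouth of eyelet 2 in the red plate of the pallet's bracket, on its outer (+y) face, 50 mm above the bench, at x = 0, y = +18 mm of the pallet. Its partner in the other plate is straight behind it along the pallet's -y, 60 mm farther. Axes as the pallet's.
- eyelet3 (a point): Centre of the mouth of eyelet 3 in the red plate of the pallet's bracket, on its outer (+y) face, 50 mm above the bench, at x = 45, y = +18 mm of the pallet. Its partner in the other plate is straight behind it along the pallet's -y, 60 mm farther. Axes as the pallet's.
- mat: Green loading mat, flat on the bench (no height), 230 (x) x 220 (y) mm; origin at its centre.
- outline: Yellow tape outline of the handover spot, flat on the bench (no height): inside 180 (x) x 170 (y) mm, tape 20 mm wide; origin at its centre. The pallet belongs in it with its x along the outline's x.
- tote: Blue tote fixed to the bench, 172 x 172 mm, rim at z = 62 mm, walls 4 mm; origin at the centre of its underside. Inside, the heads lie on a liner at z = 16 mm, the rods level on a black bar. The shafts lie side by side along its y, about 45 mm apart in its x, heads to +y. Two flaps are hinged on its -x (near) and +x (far) rims.
- flap_near (a joint): Angle of the flap hinged on the tote's -x rim, rad: 0 lies shut flat over the tote, 1.57 upright, 3.5 folded right back (stop). It swings freely: let go before upright it falls shut, past upright it falls open by itself. Panel 62 x 164 x 4 mm.
- flap_near_tab (a point): Grip point of the yellow pull tab standing on the near flap, 6 mm below the tab's top when shut. The tab is 36 mm wide along the tote's y, 12 mm thick, 32 mm tall above the panel, its middle 50 mm from the hinge; this point is 30 mm above the hinge plane. Pinched by its 36 mm width, the tab can pivot between the fingers as the flap swings.
- flap_near_hinge (a point): Middle of the near flap's hinge line, on the tote's -x rim, z = 62 mm.
- flap_far (a joint): Angle of the flap hinged on the tote's +x rim, rad: 0 lies shut flat over the tote, 1.57 upright, 3.5 folded right back (stop). It swings freely: let go before upright it falls shut, past upright it falls open by itself. Panel 62 x 164 x 4 mm.
- flap_far_tab (a point): Grip point of the yellow pull tab standing on the far flap, 6 mm below the tab's top when shut. The tab is 36 mm wide along the tote's y, 12 mm thick, 32 mm tall above the panel, its middle 50 mm from the hinge; this point is 30 mm above the hinge plane. Pinched by its 36 mm width, the tab can pivot between the fingers as the flap swings.
- flap_far_hinge (a point): Middle of the far flap's hinge line, on the tote's +x rim, z = 62 mm.
- shaft1_head (a point): Centre of the orange head of loose shaft 1: a 16 x 16 mm square block, 32 mm long along the shaft; its axes: the steel rod points along -y, z is up as packed. Absent in some runs. Whole shaft 50 g.
- shaft1_tip (a point): Tip of the 8 mm round steel rod of shaft 1, 85 mm long from the head's end face, 101 mm from the head's centre.
- shaft2_head (a point): Centre of the orange head of loose shaft 2: a 16 x 16 mm square block, 32 mm long along the shaft; its axes: the steel rod points along -y, z is up as packed. Absent in some runs. Whole shaft 50 g.
- shaft2_tip (a point): Tip of the 8 mm round steel rod of shaft 2, 85 mm long from the head's end face, 101 mm from the head's centre.
- shaft3_head (a point): Centre of the orange head of loose shaft 3: a 16 x 16 mm square block, 32 mm long along the shaft; its axes: the steel rod points along -y, z is up as packed. Absent in some runs. Whole shaft 50 g.
- shaft3_tip (a point): Tip of the 8 mm round steel rod of shaft 3, 85 mm long from the head's end face, 101 mm from the head's centre.
- tape_roll: Bystander: yellow tape roll lying flat, 90 mm across, 24 mm high; origin under its centre.
- screwdriver: Bystander: screwdriver lying on the bench; origin at its middle underneath.
- screw_bin: Bystander: white open bin 80 x 90 x 50 mm; origin under its centre.
- grease_jar: Bystander: jar 56 mm across, 70 mm high; origin under its centre.

How it is judged:
On the way, in this order (a step that is already met when the one before it is completed fails the run):
1. the pallet is on the green mat (its centre within 35 mm of the mat's along both of the mat's axes) (x of pallet in the frame of mat between -0.035 and 0.035 m and y of pallet in the frame of mat between -0.035 and 0.035 m), for 0.2 s.
2. both flaps are folded back and all shafts present are threaded through both plates up to their heads, the pallet still on the mat (within 60 mm along both axes) (value of joint each of flap_near, flap_far above 2.4 rad and y of each of shaft1_tip, shaft2_tip, shaft3_tip in the frame of pallet below -0.055 m and z of shaft1_tip in the frame of pallet between 0.04 and 0.06 m and z of shaft1_head in the frame of pallet between 0.04 and 0.06 m and y of each of shaft1_head, shaft2_head, shaft3_head in the frame of pallet above 0.02 m and ((x of shaft1_tip in the frame of pallet between -0.054 and -0.036 m and x of shaft1_head in the frame of pallet between -0.054 and -0.036 m) or (x of shaft1_tip in the frame of pallet between -0.009 and 0.009 m and x of shaft1_head in the frame of pallet between -0.009 and 0.009 m) or (x of shaft1_tip in the frame of pallet between 0.036 and 0.054 m and x of shaft1_head in the frame of pallet between 0.036 and 0.054 m)) and z of shaft2_tip in the frame of pallet between 0.04 and 0.06 m and z of shaft2_head in the frame of pallet between 0.04 and 0.06 m and ((x of shaft2_tip in the frame of pallet between -0.054 and -0.036 m and x of shaft2_head in the frame of pallet between -0.054 and -0.036 m) or (x of shaft2_tip in the frame of pallet between -0.009 and 0.009 m and x of shaft2_head in the frame of pallet between -0.009 and 0.009 m) or (x of shaft2_tip in the frame of pallet between 0.036 and 0.054 m and x of shaft2_head in the frame of pallet between 0.036 and 0.054 m)) and z of shaft3_tip in the frame of pallet between 0.04 and 0.06 m and z of shaft3_head in the frame of pallet between 0.04 and 0.06 m and ((x of shaft3_tip in the frame of pallet between -0.054 and -0.036 m and x of shaft3_head in the frame of pallet between -0.054 and -0.036 m) or (x of shaft3_tip in the frame of pallet between -0.009 and 0.009 m and x of shaft3_head in the frame of pallet between -0.009 and 0.009 m) or (x of shaft3_tip in the frame of pallet between 0.036 and 0.054 m and x of shaft3_head in the frame of pallet between 0.036 and 0.054 m)) and x of pallet in the frame of mat between -0.06 and 0.06 m and y of pallet in the frame of mat between -0.06 and 0.06 m), for 0.2 s.
At the end, for the whole second after the job is handed in: The pallet rests flat within 18 mm of the outline's centre and within 0.12 rad of square to it; every shaft present is through a pair of eyelets (tip at least 7 mm beyond the second plate, head outside the first, within about 12 mm of home); both flaps folded back beyond 2.4 rad (horizontal distance between pallet and outline below 0.018 m and angle between the x axis of pallet and the x axis of outline, either way round below 0.12 rad and height (world z) of pallet below 0.006 m and angle between pallet's own z axis and vertical below 0.05 rad and linear speed of pallet below 0.02 m/s and value of joint each of flap_near, flap_far above 2.4 rad and y of each of shaft1_tip, shaft2_tip, shaft3_tip in the frame of pallet below -0.055 m and z of shaft1_tip in the frame of pallet between 0.04 and 0.06 m and z of shaft1_head in the frame of pallet between 0.04 and 0.06 m and y of each of shaft1_head, shaft2_head, shaft3_head in the frame of pallet above 0.02 m and ((x of shaft1_tip in the frame of pallet between -0.054 and -0.036 m and x of shaft1_head in the frame of pallet between -0.054 and -0.036 m) or (x of shaft1_tip in the frame of pallet between -0.009 and 0.009 m and x of shaft1_head in the frame of pallet between -0.009 and 0.009 m) or (x of shaft1_tip in the frame of pallet between 0.036 and 0.054 m and x of shaft1_head in the frame of pallet between 0.036 and 0.054 m)) and z of shaft2_tip in the frame of pallet between 0.04 and 0.06 m and z of shaft2_head in the frame of pallet between 0.04 and 0.06 m and ((x of shaft2_tip in the frame of pallet between -0.054 and -0.036 m and x of shaft2_head in the frame of pallet between -0.054 and -0.036 m) or (x of shaft2_tip in the frame of pallet between -0.009 and 0.009 m and x of shaft2_head in the frame of pallet between -0.009 and 0.009 m) or (x of shaft2_tip in the frame of pallet between 0.036 and 0.054 m and x of shaft2_head in the frame of pallet between 0.036 and 0.054 m)) and z of shaft3_tip in the frame of pallet between 0.04 and 0.06 m and z of shaft3_head in the frame of pallet between 0.04 and 0.06 m and ((x of shaft3_tip in the frame of pallet between -0.054 and -0.036 m and x of shaft3_head in the frame of pallet between -0.054 and -0.036 m) or (x of shaft3_tip in the frame of pallet between -0.009 and 0.009 m and x of shaft3_head in the frame of pallet between -0.009 and 0.009 m) or (x of shaft3_tip in the frame of pallet between 0.036 and 0.054 m and x of shaft3_head in the frame of pallet between 0.036 and 0.054 m))); the robot touches nothing.
It fails at once if the pallet is lifted off the bench or tipped (height (world z) of pallet above 0.04 m or angle between pallet's own z axis and vertical above 0.4 rad).
It fails at once if a bystander is pushed more than 40 mm (distance of any of tape_roll, screwdriver, screw_bin, grease_jar from where it was at the start of the episode above 0.04 m).
Of shaft1, shaft2, shaft3 only 2 to 3 are there at a start; the rules pass over those that are not, and their reading is None.
At some moment in a run one of pallet may be knocked a few centimetres aside while the robot is not near it.
Once in a run the grip may slacken for a moment while it holds something.
It also fails if it takes over 210 s, if anything falls off the work surface, if the arm or the gripper's body presses on something with over 40 N, if the wrist force passes 120 N, or if a joint passes its speed limit or range.

## Working session

There is one attempt and no reset: what is moved stays moved. The work goes in short steps, Python scripts to look and compute and a tool call to move; the robot and the scene stay as the last step left them, time stands still between calls to the robot, and variables do not carry over. Pictures are saved under pics/ and viewed, at most 14 in all, crops included, and the job is handed in when it is done.

Besides the shell and the picture viewer there is one more tool, called after "Request:" as name(argument=value, ...) on one line, values as JSON. arm_command: Moves the arm, as the interface text tells. Scaled input: -1 to 1 covers 0.4 m each way for a shift and 180 degrees each way for a turn. Its arguments: {"type":"object","properties":{"series":{"type":"string"},"newtons":{"type":"number"}},"required":["series"]}

```bash
mkdir -p pics; ls
cat > h.py <<'E'
import numpy as np, cv2
from workcell import manip, viewer
def cam(n,f=None):
    c=viewer.camera(n)
    if f: cv2.imwrite('pics/'+f,c['pixels'][:,:,::-1])
    np.savez('/tmp/%s.npz'%n,K=c['intrinsics'],E=c['extrinsics'],p=c['pixels'])
    return c
def load(n): d=np.load('/tmp/%s.npz'%n); return dict(pixels=d['p'],intrinsics=d['K'],extrinsics=d['E'])
def px2w(c,u,v,z):
    K,E=np.array(c['intrinsics']),np.array(c['extrinsics'])
    d=np.linalg.inv(K)@[u,v,1]; d=E[:3,:3].T@(d*[1,-1,-1]); o=-E[:3,:3].T@E[:3,3]
    return o+d*(z-o[2])/d[2]
def w2px(c,p):
    K,E=np.array(c['intrinsics']),np.array(c['extrinsics'])
    q=(E[:3,:3]@p+E[:3,3])*[1,-1,-1]; q=K@q; return q[:2]/q[2]
E
python3 - <<'E'
from h import *
c=cam('top','top0.png');s=cam('scene','scene0.png')
for k in (c,s): print({a:(v if a!='pixels' else 0) for a,v in k.items()})
print(manip.get_obs(), manip.tips_ahead)
E
```

```text
pics
{'pixels': 0, 'intrinsics': array([[561.41847123,   0.        , 313.61606952],
       [  0.        , 561.41847123, 244.86502112],
       [  0.        ,   0.        ,   1.        ]]), 'extrinsics': array([[ 1.16704072e-01, -9.93166683e-01,  3.15611446e-04,
        -4.56734462e-02],
       [ 9.72507501e-01,  1.14340941e-01,  2.02867715e-01,
        -5.90911538e-01],
       [-2.01517543e-01, -2.33685539e-02,  9.79206102e-01,
        -1.25384217e+00],
       [ 0.00000000e+00,  0.00000000e+00,  0.00000000e+00,
         1.00000000e+00]])}
{'pixels': 0, 'intrinsics': array([[484.99729377,   0.        , 312.99893773],
       [  0.        , 484.99729377, 246.27466006],
       [  0.        ,   0.        ,   1.        ]]), 'extrinsics': array([[-0.88807261,  0.45963128, -0.00813117,  0.51048335],
       [-0.27260822, -0.51231063,  0.81438478,  0.08822739],
       [ 0.37015104,  0.72544945,  0.58026831, -1.3069396 ],
       [ 0.        ,  0.        ,  0.        ,  1.        ]])}
{'clock': 0.1, 'joint_pos': array([-1.14459035,  0.33279662, -0.06474616,  1.46087693,  0.02157424,
        1.3498735 , -0.08850332]), 'joint_velocities': array([ 7.11746721e-04, -7.08164701e-04, -7.04534116e-05, -2.16093676e-03,
        8.80051714e-04,  1.44341237e-03,  8.44065086e-04]), 'tau': array([ 2.04422351e-03, -6.26748919e+01,  4.94826841e-02, -3.92427135e+01,
        1.62609533e-02,  6.98826989e-03,  3.60940717e-07]), 'position': array([0.27101485, 0.56283568, 0.24959375]), 'ee_rot': array([ 2.22497856e-01,  9.74932976e-01, -6.16201218e-04, -1.32038454e-04]), 'ft_force': array([ 0.76078994,  0.15914225, -0.50858466]), 'torque': array([-0.02420689,  0.0265875 , -0.04519285]), 'grasp_force': 0.0, 'grip_width': 0.996924554892713} 0.019
```

View pics/top0.png

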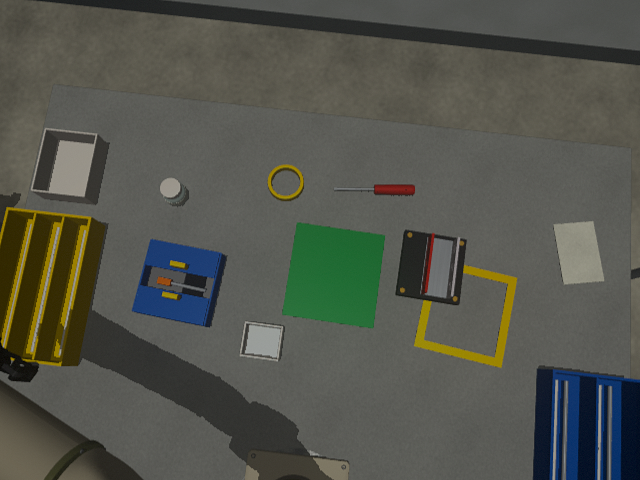

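View pics/scene0.png

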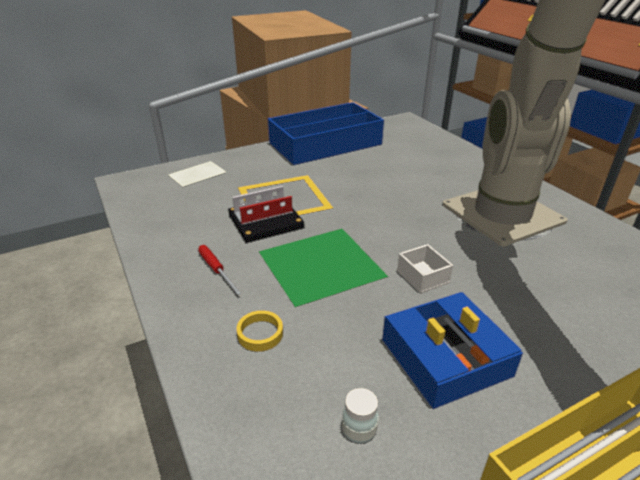

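Run:
```python
from h import *
c=load('top');p=c['pixels'][:,:,::-1]
hsv=cv2.cvtColor(c['pixels'],cv2.COLOR_RGB2HSV)
a=cv2.resize(p[225:345,385:485],None,fx=4,fy=4,interpolation=cv2.INTER_CUBIC)
b=cv2.resize(p[230:350,130:230],None,fx=4,fy=4,interpolation=cv2.INTER_CUBIC)
cv2.imwrite('pics/crop0.png',np.hstack([a,b]))
def rect(m,name,z):
    n,l,s,_=cv2.connectedComponentsWithStats(m.astype(np.uint8)); i=1+np.argmax(s[1:,4])
    ys,xs=np.nonzero(l==i); q=np.array([px2w(c,u,v,z)[:2] for u,v in zip(xs,ys)])
    r=cv2.minAreaRect((q*1000).astype(np.float32)); print(name,len(xs),r, cv2.boxPoints(r).round(0).tolist())
H,S,V=hsv[...,0],hsv[...,1],hsv[...,2]
rect((H>50)&(H<75)&(S>150),'mat',0)
m=(H>20)&(H<35)&(S>150); m[:, :400]=0; rect(m,'outline',0)
m=(H>100)&(H<125)&(S>120); m[:,:120]=0; m[:,240:]=0; rect(m,'tote',.062)
m=(H>20)&(H<35)&(S>150); m[:, :130]=0;m[:,240:]=0
n,l,s,ce=cv2.connectedComponentsWithStats(m.astype(np.uint8)); print(s,ce,[px2w(c,*k,.094) for k in ce[1:]])
```

```text
mat 8366 ((538.8935546875, -32.291259765625), (218.976318359375, 228.06910705566406), 88.10050964355469) [[421.0, -138.0], [649.0, -145.0], [656.0, 73.0], [429.0, 81.0]]
outline 2155 ((486.56414794921875, -355.278076171875), (210.0696258544922, 219.97821044921875), 82.68423461914062) [[364.0, -445.0], [582.0, -473.0], [609.0, -265.0], [391.0, -237.0]]
tote 4153 ((469.2037048339844, 321.47528076171875), (183.1259307861328, 172.86572265625), 85.56924438476562) [[376.0, 237.0], [548.0, 224.0], [562.0, 406.0], [390.0, 419.0]]
[[     0      0    640    480 307020]
 [   170    261     16      8     87]
 [   187    266      1      2      2]
 [   162    292     18      8     91]] [[319.58528435 239.47621328]
 [177.64367816 264.33333333]
 [187.         266.5       ]
 [170.2967033  295.41758242]] [array([0.50467345, 0.32330467, 0.094     ]), array([0.50223717, 0.30146252, 0.094     ]), array([0.43308735, 0.3279608 , 0.094     ])]
```

View pics/crop0.png

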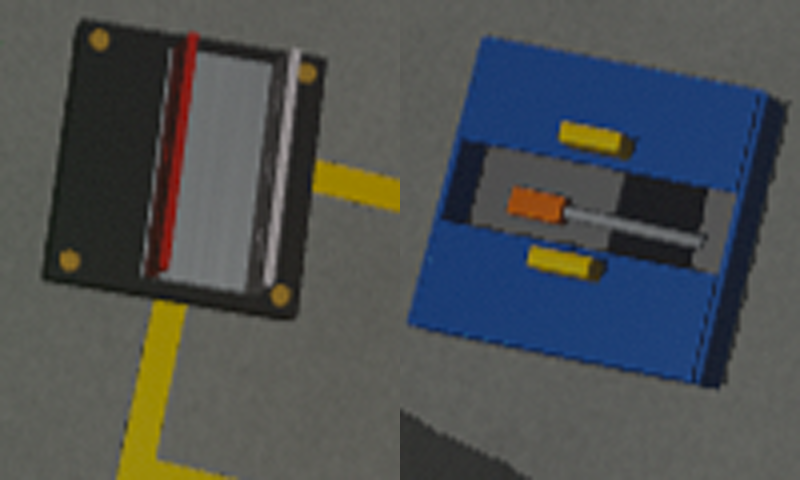

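```bash
cat >> h.py <<'E'
def yaw(o):
    x,y,z,w=o['ee_rot']; return np.degrees(np.arctan2(1-2*(x*x+z*z),2*(x*y-z*w)))
def plan(wps,o=None):
    """wps: (x,y,z,tooly_deg,jaw,rows). None = keep. prints the rows from the measured pose"""
    o=o or manip.get_obs(); p=np.array(o['position']); a=yaw(o); n=0; out=[]; g=1-o['grip_width']
    for X,Y,Z,A,J,r in wps:
        t=np.array([p[i] if v is None else v for i,v in enumerate((X,Y,Z))]); A=a if A is None else A; J=g if J is None else J
        p0,a0=p,a; g=J
        for k in range(1,r+1):
            q=p0+(t-p0)*k/r; b=a0+(A-a0)*k/r; c,s=np.cos(np.radians(a)),np.sin(np.radians(a)); d=q-p
            v=np.array([-s*d[0]+c*d[1],c*d[0]+s*d[1],-d[2]])/.4
            v=v.round(3); sp=round(-(b-a)/180,4)
            if abs(sp)>.0594 or np.linalg.norm(v)>.156: print('TOO FAST row',n+k)
            d=v*.4; p=p+[-s*d[0]+c*d[1],c*d[0]+s*d[1],-d[2]]; a-=sp*180
            out.append('%g %g %g %g %g'%(J,*v,sp))
        n+=r
    while n%10: out.append('%g 0 0 0 0'%g); n+=1
    for i in range(0,n,10): print('; '.join(out[i:i+10]))
def st():
    o=manip.get_obs(); print('t%.2f'%o['clock'],np.round(o['position'],4),'yaw %.2f'%yaw(o),'w %.3f gf %.1f'%(o['grip_width'],o['grasp_force']),'F',np.round(o['ft_force'],1)); return o
E
python3 - <<'E'
from h import *
c=load('top')
f=lambda x,y,z,ox,oy:px2w(c,x/4+ox-.375,y/4+oy-.375,z)
P=np.array([f(x,y,.022,385,225) for x,y in [(99,40),(307,73),(69,260),(280,294)]]);print(P.round(4),P.mean(0))
a=[np.degrees(np.arctan2(*(P[i]-P[j])[1::-1])) for i,j in((0,2),(1,3),(0,1),(2,3))];print(a)
print('plates top',[f(x,y,.068,385,225).round(4) for x,y in[(194,34),(163,270),(296,50),(269,285)]])
print('tote',[f(x,y,z,130,230).round(4) for x,y,z in[(484,37,.064),(766,92,.064),(408,324,.064),(700,384,.064)]] if 0 else [f(x-400,y,z,130,230).round(4) for x,y,z in[(484,37,.064),(766,92,.064),(408,324,.064),(697,384,.064)]])
print('tabs',[f(x-400,y,.094,130,230).round(4) for x,y in[(591,136),(558,262)]])
print('shaft',[f(x-400,y,z,130,230).round(4) for x,y,z in[(538,205,.032),(700,241,.026),(566,210,.024)]])
for n,u,v,z in(('jar',171,187,.07),('bin',262,341,.05),('tape',286,182,.012),('scr',375,189,.01)): print(n,px2w(c,u,v,z).round(3))
st()
E
```

```text
[[ 0.6524 -0.2027  0.022 ]
 [ 0.6467 -0.329   0.022 ]
 [ 0.5169 -0.1961  0.022 ]
 [ 0.5113 -0.3217  0.022 ]] [ 0.58180426 -0.26238233  0.022     ]
[np.float64(-2.814268300836941), np.float64(-3.110251698367485), np.float64(87.41748002805922), np.float64(87.46211362266111)]
plates top [array([ 0.6511, -0.2508,  0.068 ]), array([ 0.5109, -0.2434,  0.068 ]), array([ 0.6485, -0.3106,  0.068 ]), array([ 0.5093, -0.3042,  0.068 ])]
tote [array([0.5612, 0.404 , 0.064 ]), array([0.548 , 0.2353, 0.064 ]), array([0.391 , 0.4177, 0.064 ]), array([0.3767, 0.2488, 0.064 ])]
tabs [array([0.5062, 0.3242, 0.094 ]), array([0.4334, 0.3307, 0.094 ])]
shaft [array([0.4706, 0.3648, 0.032 ]), array([0.4613, 0.2677, 0.026 ]), array([0.4705, 0.35  , 0.024 ])]
jar [0.69  0.376 0.07 ]
bin [0.358 0.115 0.05 ]
tape [0.753 0.112 0.012]
scr [ 0.761 -0.11   0.01 ]
t0.10 [0.271  0.5628 0.2496] yaw 64.29 w 0.997 gf 0.0 F [ 0.8  0.2 -0.5]
```

Run:
```python
from h import *
plan([(.5823,-.2474,.16,87.2,.4,18),(None,None,.16,None,.4,2)])
```

```text
0.4 -0.088 -0.083 0.012 -0.0071; 0.4 -0.086 -0.084 0.013 -0.007; 0.4 -0.084 -0.087 0.012 -0.0071; 0.4 -0.082 -0.088 0.013 -0.0071; 0.4 -0.08 -0.09 0.012 -0.0071; 0.4 -0.078 -0.092 0.013 -0.007; 0.4 -0.076 -0.093 0.012 -0.0071; 0.4 -0.074 -0.096 0.013 -0.0071; 0.4 -0.072 -0.097 0.012 -0.007; 0.4 -0.069 -0.098 0.012 -0.0071
0.4 -0.068 -0.1 0.013 -0.0071; 0.4 -0.065 -0.101 0.012 -0.0071; 0.4 -0.063 -0.103 0.013 -0.007; 0.4 -0.06 -0.104 0.012 -0.0071; 0.4 -0.059 -0.106 0.013 -0.0071; 0.4 -0.056 -0.107 0.012 -0.007; 0.4 -0.053 -0.108 0.013 -0.0071; 0.4 -0.051 -0.109 0.012 -0.0071; 0.4 0 0 -0 -0; 0.4 0 0 -0 -0
```

Request:
arm_command(series="0.4 -0.088 -0.083 0.012 -0.007; 0.4 -0.086 -0.084 0.013 -0.007; 0.4 -0.084 -0.087 0.012 -0.007; 0.4 -0.082 -0.088 0.013 -0.007; 0.4 -0.08 -0.09 0.012 -0.007; 0.4 -0.078 -0.092 0.013 -0.007; 0.4 -0.076 -0.093 0.012 -0.007; 0.4 -0.074 -0.096 0.013 -0.007; 0.4 -0.072 -0.097 0.012 -0.007; 0.4 -0.069 -0.098 0.012 -0.007", newtons=40)

```text
clock: 1.35
position: [0.4437, 0.1112, 0.2004]
ee_rot: [0.114, 0.994, 0.0, -0.0]
ft_force: [0.4, 0.1, 0.3]
grip_width: 0.602
grasp_force: 0.0
```

Request:
arm_command(series="0.4 -0.068 -0.1 0.013 -0.007; 0.4 -0.065 -0.101 0.012 -0.007; 0.4 -0.063 -0.103 0.013 -0.007; 0.4 -0.06 -0.104 0.012 -0.007; 0.4 -0.059 -0.106 0.013 -0.007; 0.4 -0.056 -0.107 0.012 -0.007; 0.4 -0.053 -0.108 0.013 -0.007; 0.4 -0.051 -0.109 0.012 -0.007; 0.4 0 0 0 0; 0.4 0 0 0 0")

```text
clock: 2.6
position: [0.5806, -0.2473, 0.1601]
ee_rot: [0.027, 1.0, 0.0, -0.0]
ft_force: [-0.1, -0.4, -0.8]
grip_width: 0.598
grasp_force: 0.0
```

Run:
```python
from h import *
c=cam('wrist','w0.png');E=c['extrinsics'];o=st();print(o['joint_pos'].round(2),c['intrinsics'].round(1).tolist(),(-E[:3,:3].T@E[:3,3]).round(4))
print(w2px(c,np.array([.5823,-.2474,.068])))
plan([(.5823,-.2474,.058,87.2,.4,6)])
```

```text
t2.65 [ 0.5807 -0.2466  0.1604] yaw 87.02 w 0.601 gf 0.0 F [ 0.2  0.1 -0.2]
[-0.1   0.45  0.56  1.58 -0.25  1.19  2.03] [[376.4, 0.0, 322.5], [0.0, 376.4, 246.0], [0.0, 0.0, 1.0]] [ 0.5087 -0.2436  0.2827]
[322.09452529 262.11706662]
0.4 -0.001 -0 0.043 -0.0002; 0.4 -0 -0.001 0.042 -0.0001; 0.4 -0.001 0 0.043 -0.0002; 0.4 -0.001 -0 0.043 -0.0002; 0.4 -0 -0 0.042 -0.0001; 0.4 -0.001 -0.001 0.043 -0.0002; 0.4 0 0 0 0; 0.4 0 0 0 0; 0.4 0 0 0 0; 0.4 0 0 0 0
```

View pics/w0.png

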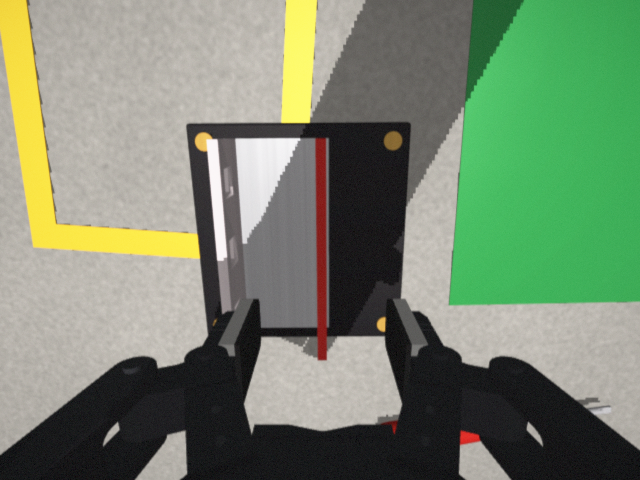

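Request:
arm_command(series="0.4 0 0 0.043 0; 0.4 0 -0.001 0.043 0; 0.4 -0.001 0 0.043 0; 0.4 -0.001 0 0.043 0; 0.4 0 0 0.042 0; 0.4 -0.001 -0.001 0.042 0; 1 0 0 0 0; 1 0 0 0 0; 1 0 0 0 0; 1 0 0 0 0")

```text
clock: 3.9
position: [0.5825, -0.2488, 0.0591]
ee_rot: [0.026, 1.0, -0.0, 0.001]
ft_force: [-0.8, 0.1, 3.2]
grip_width: 0.064
grasp_force: 41.5
```

Run:
```python
from h import *
o=st(); p=o['position']
plan([(None,None,None,None,1,2),(p[0]-.043,p[1]+.230,p[2],None,1,16)])
```

```text
t3.90 [ 0.5825 -0.2488  0.0591] yaw 86.97 w 0.064 gf 41.5 F [-0.8  0.1  3.2]
1 0 0 -0 -0; 1 0 0 -0 -0; 1 0.009 0.036 -0 -0; 1 0.008 0.035 -0 -0; 1 0.009 0.036 -0 -0; 1 0.008 0.035 -0 -0; 1 0.009 0.036 -0 -0; 1 0.009 0.035 -0 -0; 1 0.008 0.036 -0 -0; 1 0.009 0.035 -0 -0
1 0.008 0.036 -0 -0; 1 0.009 0.035 -0 -0; 1 0.009 0.036 -0 -0; 1 0.008 0.035 -0 -0; 1 0.009 0.036 -0 -0; 1 0.008 0.035 -0 -0; 1 0.009 0.036 -0 -0; 1 0.009 0.036 -0 -0; 1 0 0 0 0; 1 0 0 0 0
```

Request:
arm_command(series="1 0.003 0.014 0 0; 1 0.006 0.024 0 0; 1 0.009 0.036 0 0; 1 0.008 0.035 0 0; 1 0.009 0.036 0 0; 1 0.008 0.035 0 0; 1 0.009 0.036 0 0; 1 0.009 0.035 0 0; 1 0.008 0.036 0 0; 1 0.009 0.035 0 0")

```text
clock: 5.15
position: [0.5579, -0.1194, 0.059]
ee_rot: [0.027, 1.0, -0.001, 0.001]
ft_force: [1.1, -5.3, 3.2]
grip_width: 0.062
grasp_force: 41.7
```

Request:
arm_command(series="1 0.008 0.036 0 0; 1 0.009 0.035 0 0; 1 0.009 0.036 0 0; 1 0.008 0.035 0 0; 1 0.009 0.036 0 0; 1 0.008 0.035 0 0; 1 0.009 0.036 0 0; 1 0.009 0.036 0 0; 1 0 0 0 0; 1 0 0 0 0")

```text
clock: 6.4
position: [0.5363, -0.0021, 0.059]
ee_rot: [0.026, 1.0, 0.001, 0.0]
ft_force: [-1.3, 1.5, 6.2]
grip_width: 0.064
grasp_force: 42.2
```

Run:
```python
from h import *
o=st(); p=o['position']
plan([(None,None,None,None,.4,3),(None,None,.14,None,.4,3),(.47,.2,.19,85,.2,4)])
```

```text
t6.40 [ 0.5363 -0.0021  0.059 ] yaw 87.00 w 0.064 gf 42.2 F [-1.3  1.5  6.2]
0.4 0 0 -0 -0; 0.4 0 0 -0 -0; 0.4 0 0 -0 -0; 0.4 0 0 -0.067 -0; 0.4 0 0 -0.068 -0; 0.4 0 0 -0.067 -0; 0.2 0.048 0.124 -0.031 0.0028; 0.2 0.049 0.124 -0.032 0.0028; 0.2 0.05 0.123 -0.031 0.0027; 0.2 0.051 0.122 -0.031 0.0028
```

Request:
arm_command(series="1 0 -0.012 0 0; 1 0 -0.012 0 0; 1 0 -0.012 0 0; 1 0 0 0 0; 0.4 0 0 0 0; 0.4 0 0 0 0; 0.4 0 0 0 0; 0.4 0 0 -0.067 0; 0.4 0 0 -0.068 0; 0.4 0 0 -0.067 0")

```text
clock: 7.65
position: [0.5351, -0.0176, 0.1398]
ee_rot: [0.027, 1.0, -0.0, -0.0]
ft_force: [0.8, 0.2, 0.4]
grip_width: 0.597
grasp_force: 0.0
```

Run:
```python
from h import *
o=st(); p=o['position']
# near tab
plan([(.437,.329,.18,85.3,.2,7),(.4345,.3295,.125,85.3,.2,3)])
```

```text
t7.65 [ 0.5351 -0.0176  0.1398] yaw 86.95 w 0.597 gf 0.0 F [0.8 0.2 0.4]
0.2 0.042 0.122 -0.014 0.0013; 0.2 0.042 0.121 -0.015 0.0013; 0.2 0.042 0.122 -0.014 0.0013; 0.2 0.043 0.121 -0.014 0.0013; 0.2 0.044 0.121 -0.015 0.0013; 0.2 0.044 0.121 -0.014 0.0013; 0.2 0.044 0.121 -0.014 0.0014; 0.2 0.002 0 0.046 -0; 0.2 0.003 0 0.045 -0; 0.2 0.002 0 0.046 -0
```

Request:
arm_command(series="0.2 0.042 0.122 -0.014 0.001; 0.2 0.042 0.121 -0.015 0.001; 0.2 0.042 0.122 -0.014 0.001; 0.2 0.043 0.121 -0.014 0.001; 0.2 0.044 0.121 -0.015 0.001; 0.2 0.044 0.121 -0.014 0.001; 0.2 0.044 0.121 -0.014 0.002; 0.2 0.002 0 0.046 0; 0.2 0.003 0 0.045 0; 0.2 0.002 0 0.046 0", newtons=25)

```text
clock: 8.9
position: [0.4336, 0.3282, 0.1231]
ee_rot: [0.04, 0.999, -0.0, -0.0]
ft_force: [0.2, -0.2, -0.1]
grip_width: 0.797
grasp_force: 0.0
```

```bash
cat >> h.py <<'E'
T0=np.array([.4692,.3265]); TY=np.radians(-4.5)
def tote(x,y): c,s=np.cos(TY),np.sin(TY); return T0+[c*x-s*y,s*x+c*y]
E
python3 - <<'E'
from h import *
c=cam('wrist','w1.png');o=st(); print(w2px(c,np.r_[tote(-.036,0),.098]),w2px(c,np.r_[tote(-.036,0),.092]))
plan([(*tote(-.036,0),.092,85.5,.2,3),(None,None,None,None,1,4),(None,None,None,None,1,3)])
E
```

```text
t8.95 [0.4326 0.3273 0.1207] yaw 85.44 w 0.804 gf 0.0 F [-1.  -0.7 -3.5]
[324.9328582  307.85434285] [324.84737266 301.89914545]
0.2 -0 0.002 0.024 -0.0001; 0.2 -0.001 0.001 0.024 -0.0001; 0.2 -0 0.002 0.024 -0.0001; 1 0 0 -0 -0; 1 0 0 -0 -0; 1 0 0 -0 -0; 1 0 0 -0 -0; 1 0 0 -0 -0; 1 0 0 -0 -0; 1 0 0 -0 -0
```

View pics/w1.png

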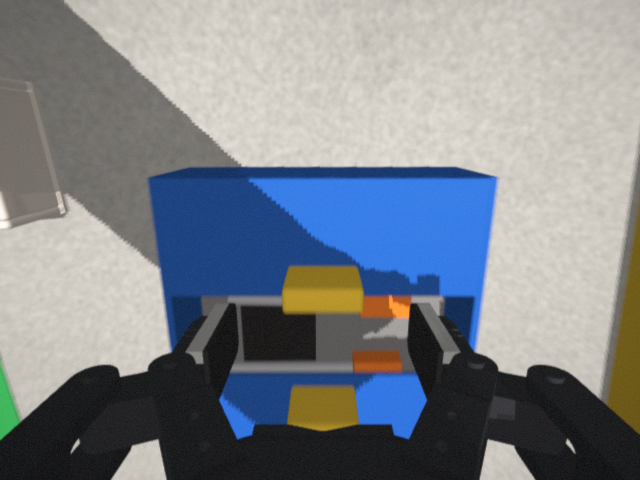

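Request:
arm_command(series="0.2 0 0.002 0.024 0; 0.2 0 0.001 0.024 0; 0.2 0 0.002 0.024 0; 1 0 0 0 0; 1 0 0 0 0; 1 0 0 0 0; 1 0 0 0 0; 1 0 0 0 0; 1 0 0 0 0; 1 0 0 0 0")

```text
clock: 10.2
position: [0.4338, 0.3285, 0.0959]
ee_rot: [0.04, 0.999, -0.002, -0.001]
ft_force: [-4.9, -12.4, 10.3]
grip_width: 0.415
grasp_force: 25.3
```

Run:
```python
from h import *
o=st(); p=o['position']
w=[]
for t in np.linspace(0,112,17)[1:]:
    a0=np.arctan2(.030,.050); r=np.hypot(.05,.03); a=a0+np.radians(t)
    d=r*np.array([np.cos(a)-np.cos(a0),np.sin(a)-np.sin(a0)])
    w.append((p[0]+d[0]*np.cos(TY),p[1]+d[0]*np.sin(TY),p[2]+d[1],None,1,1))
plan(w)
```

```text
t10.20 [0.4338 0.3285 0.0959] yaw 85.42 w 0.415 gf 25.3 F [ -4.9 -12.4  10.3]
1 0.01 -0 -0.015 -0; 1 0.012 -0 -0.013 -0; 1 0.013 -0 -0.012 -0; 1 0.015 -0 -0.01 -0; 1 0.016 -0 -0.008 -0; 1 0.016 -0 -0.006 -0; 1 0.018 -0 -0.005 -0; 1 0.017 -0 -0.002 -0; 1 0.018 -0 0.001 -0; 1 0.018 -0 0.002 -0
1 0.017 -0 0.004 -0; 1 0.017 -0 0.007 -0; 1 0.015 -0 0.008 -0; 1 0.015 -0 0.011 -0; 1 0.013 -0 0.012 -0; 1 0.011 -0 0.013 -0; 1 0 0 0 0; 1 0 0 0 0; 1 0 0 0 0; 1 0 0 0 0
```

Request:
arm_command(series="1 0.01 0 -0.015 0; 1 0.012 0 -0.013 0; 1 0.013 0 -0.012 0; 1 0.015 0 -0.01 0; 1 0.016 0 -0.008 0; 1 0.016 0 -0.006 0; 1 0.018 0 -0.005 0; 1 0.017 0 -0.002 0; 1 0.018 0 0.001 0; 1 0.018 0 0.002 0")

```text
clock: 11.45
position: [0.3747, 0.3332, 0.1238]
ee_rot: [0.041, 0.999, -0.001, 0.001]
ft_force: [1.8, -13.8, 9.8]
grip_width: 0.414
grasp_force: 25.4
```

Request:
arm_command(series="1 0.017 0 0.004 0; 1 0.017 0 0.007 0; 1 0.015 0 0.008 0; 1 0.015 0 0.011 0; 1 0.013 0 0.012 0; 1 0.011 0 0.013 0; 0.1 0 0 0 0; 0.1 0 0 0 0; 0.1 0.05 0 0 0; 0.1 0.08 0 0 0")

```text
clock: 12.7
position: [0.2861, 0.3432, 0.1012]
ee_rot: [0.04, 0.999, 0.001, 0.0]
ft_force: [-0.9, 1.0, -0.4]
grip_width: 0.905
grasp_force: 0.0
```

Run:
```python
from h import *
o=st(); p=o['position']
c=cam('scene');cv2.imwrite('pics/s1.png',cv2.resize(c['pixels'][200:440,300:620,::-1],None,fx=2,fy=2))
plan([(p[0]-.02,None,.20,None,.2,5),(*tote(.037,0),.17,85.5,.2,5)])
```

```text
t12.70 [0.2861 0.3432 0.1012] yaw 85.44 w 0.905 gf 0.0 F [-0.9  1.  -0.4]
0.2 0.008 -0.001 -0.05 -0; 0.2 0.008 -0 -0.049 -0; 0.2 0.008 -0.001 -0.05 -0; 0.2 0.007 -0 -0.049 -0; 0.2 0.008 -0.001 -0.05 -0; 0.2 -0.12 -0.001 0.015 0.0002; 0.2 -0.121 -0.001 0.015 0.0001; 0.2 -0.12 -0.001 0.015 0.0002; 0.2 -0.121 -0 0.015 0.0001; 0.2 -0.12 -0.001 0.015 0.0002
```

View pics/s1.png

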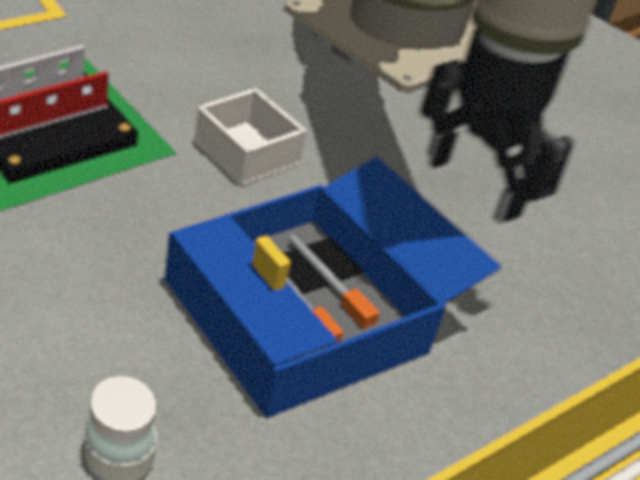

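Request:
arm_command(series="0.2 0.008 -0.001 -0.05 0; 0.2 0.008 0 -0.049 0; 0.2 0.008 -0.001 -0.05 0; 0.2 0.007 0 -0.049 0; 0.2 0.008 -0.001 -0.05 0; 0.2 -0.12 -0.001 0.015 0; 0.2 -0.121 -0.001 0.015 0; 0.2 -0.12 -0.001 0.015 0; 0.2 -0.121 0 0.015 0; 0.2 -0.12 -0.001 0.015 0")

```text
clock: 14.0
position: [0.5119, 0.3227, 0.1701]
ee_rot: [0.039, 0.999, 0.0, 0.0]
ft_force: [0.1, 1.1, 0.7]
grip_width: 0.806
grasp_force: 0.0
```

Run:
```python
from h import *
o=st()
plan([(*(tote(.036,0)+[0,.001]),.094,85.5,.2,4),(None,None,None,None,.2,1),(None,None,None,None,1,5)])
```

```text
t14.00 [0.5119 0.3227 0.1701] yaw 85.57 w 0.806 gf 0.0 F [0.1 1.1 0.7]
0.2 0.004 0.001 0.048 0.0001; 0.2 0.005 0.001 0.047 0.0001; 0.2 0.004 0.001 0.048 0.0001; 0.2 0.004 0.001 0.047 0.0001; 0.2 0 0 -0 -0; 1 0 0 -0 -0; 1 0 0 -0 -0; 1 0 0 -0 -0; 1 0 0 -0 -0; 1 0 0 -0 -0
```

Request:
arm_command(series="0.2 0.004 0.001 0.048 0; 0.2 0.005 0.001 0.047 0; 0.2 0.004 0.001 0.048 0; 0.2 0.004 0.001 0.047 0; 0.2 0 0 0 0; 1 0 0 0 0; 1 0 0 0 0; 1 0 0 0 0; 1 0 0 0 0; 1 0 0 0 0")

```text
clock: 15.25
position: [0.5037, 0.323, 0.0951]
ee_rot: [0.039, 0.999, -0.001, -0.0]
ft_force: [-4.3, -7.2, 9.6]
grip_width: 0.417
grasp_force: 26.0
```

Run:
```python
from h import *
o=st()
p=o['position']
w=[]
for t in np.linspace(0,112,17)[1:]:
    a0=np.arctan2(.030,.050); r=np.hypot(.05,.03); a=a0+np.radians(t)
    d=-r*np.array([np.cos(a)-np.cos(a0),-np.sin(a)+np.sin(a0)])
    w.append((p[0]+d[0]*np.cos(TY),p[1]+d[0]*np.sin(TY),p[2]+d[1],None,1,1))
plan(w)
```

```text
t15.25 [0.5037 0.323  0.0951] yaw 85.48 w 0.417 gf 26.0 F [-4.3 -7.2  9.6]
1 -0.01 0 -0.015 -0; 1 -0.012 0 -0.013 -0; 1 -0.013 0 -0.012 -0; 1 -0.015 0 -0.01 -0; 1 -0.016 0 -0.008 -0; 1 -0.016 0 -0.006 -0; 1 -0.018 0 -0.005 -0; 1 -0.017 0 -0.002 -0; 1 -0.018 0 0.001 -0; 1 -0.018 0 0.002 -0
1 -0.017 0 0.004 -0; 1 -0.017 0 0.007 -0; 1 -0.015 0 0.008 -0; 1 -0.015 0 0.011 -0; 1 -0.013 0 0.012 -0; 1 -0.011 0 0.013 -0; 1 0 0 0 0; 1 0 0 0 0; 1 0 0 0 0; 1 0 0 0 0
```

Request:
arm_command(series="1 -0.01 0 -0.015 0; 1 -0.012 0 -0.013 0; 1 -0.013 0 -0.012 0; 1 -0.015 0 -0.01 0; 1 -0.016 0 -0.008 0; 1 -0.016 0 -0.006 0; 1 -0.018 0 -0.005 0; 1 -0.017 0 -0.002 0; 1 -0.018 0 0.001 0; 1 -0.018 0 0.002 0")

```text
clock: 16.5
position: [0.5647, 0.3181, 0.1218]
ee_rot: [0.04, 0.999, -0.001, -0.0]
ft_force: [-3.1, -5.8, 3.5]
grip_width: 0.415
grasp_force: 24.6
```

Request:
arm_command(series="1 -0.017 0 0.004 0; 1 -0.017 0 0.007 0; 1 -0.015 0 0.008 0; 1 -0.015 0 0.011 0; 1 -0.013 0 0.012 0; 1 -0.011 0 0.012 0; 0.1 0 0 0 0; 0.1 0 0 0 0; 0.1 -0.05 0 0 0; 0.1 -0.08 0 0 0")

```text
clock: 17.75
position: [0.651, 0.3146, 0.1002]
ee_rot: [0.038, 0.999, 0.001, -0.0]
ft_force: [-0.0, 0.6, 0.5]
grip_width: 0.902
grasp_force: 0.0
```

Run:
```python
from h import *
o=st(); p=o['position']
c=cam('top')
a=cv2.resize(c['pixels'][225:325,280:400,::-1],None,fx=4,fy=4,interpolation=cv2.INTER_CUBIC)
b=cv2.resize(c['pixels'][225:325,150:230,::-1],None,fx=4,fy=4,interpolation=cv2.INTER_CUBIC)
cv2.imwrite('pics/crop1.png',np.hstack([a,b]))
plan([(p[0]+.01,None,.19,None,.5,4),(*tote(0,.04),.19,-4.5,.7,9)])
```

```text
t17.75 [0.651  0.3146 0.1002] yaw 85.65 w 0.902 gf 0.0 F [-0.   0.6  0.5]
0.5 -0.004 0 -0.056 -0; 0.5 -0.004 0.001 -0.057 -0; 0.5 -0.004 -0 -0.056 -0; 0.5 -0.004 0 -0.056 -0; 0.7 0.053 0.011 -0 0.0555; 0.7 0.055 0.001 -0 0.0556; 0.7 0.054 -0.008 -0 0.0555; 0.7 0.052 -0.017 -0 0.0556; 0.7 0.048 -0.026 -0 0.0555; 0.7 0.043 -0.034 -0 0.0556
0.7 0.036 -0.041 -0 0.0555; 0.7 0.029 -0.046 -0 0.0556; 0.7 0.02 -0.051 -0 0.0555; 0.7 0 0 0 0; 0.7 0 0 0 0; 0.7 0 0 0 0; 0.7 0 0 0 0; 0.7 0 0 0 0; 0.7 0 0 0 0; 0.7 0 0 0 0
```

View pics/crop1.png

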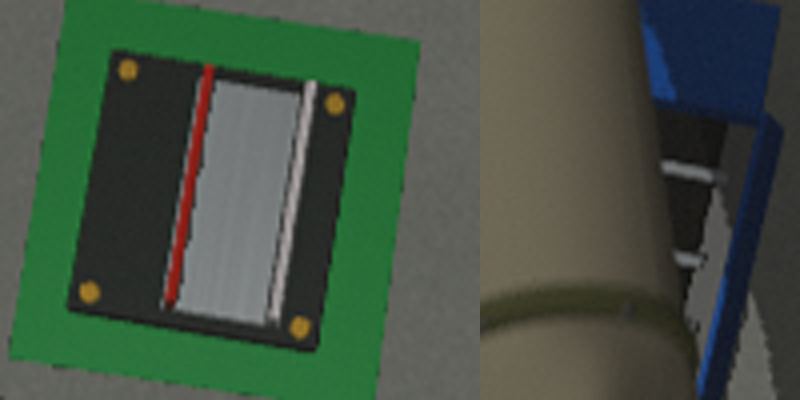

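Request:
arm_command(series="0.5 -0.004 0 -0.056 0; 0.5 -0.004 0.001 -0.057 0; 0.5 -0.004 0 -0.056 0; 0.5 -0.004 0 -0.056 0; 0.7 0.053 0.011 0 0.0555; 0.7 0.055 0.001 0 0.0556; 0.7 0.054 -0.008 0 0.0555; 0.7 0.052 -0.017 0 0.0556; 0.7 0.048 -0.026 0 0.0555; 0.7 0.043 -0.034 0 0.0556")

```text
clock: 19.05
position: [0.5306, 0.3499, 0.1898]
ee_rot: [0.535, 0.845, 0.0, -0.0]
ft_force: [-0.3, 0.1, 0.6]
grip_width: 0.298
grasp_force: 0.0
```

Request:
arm_command(series="0.7 0.036 -0.041 0 0.0555; 0.7 0.029 -0.046 0 0.0556; 0.7 0.02 -0.051 0 0.0555; 0.7 0 0 0 0; 0.7 0 0 0 0; 0.7 0 0 0 0; 0.7 0 0 0 0; 0.7 0 0 0 0; 0.7 0 0 0 0; 0.7 0 0 0 0")

```text
clock: 20.3
position: [0.4688, 0.3673, 0.1895]
ee_rot: [0.734, 0.679, 0.0, 0.0]
ft_force: [0.3, 0.2, 0.2]
grip_width: 0.299
grasp_force: 0.0
```

Run:
```python
from h import *
c=load('top')
P=np.array([px2w(c,x/4+280-.375,y/4+225-.375,.022) for x,y in [(128,70),(335,104),(89,292),(300,327)]]);print(P.round(4),P.mean(0))
print([np.degrees(np.arctan2(*(P[i]-P[j])[1::-1])).round(2) for i,j in((0,2),(1,3),(0,1),(2,3))])
o=st(); c=cam('wrist','w2.png')
for x in(-.045,0,.045): print(x,w2px(c,np.r_[tote(x,.04),.032]))
```

```text
[[ 0.6063  0.0301  0.022 ]
 [ 0.6001 -0.096   0.022 ]
 [ 0.4703  0.0372  0.022 ]
 [ 0.4643 -0.0888  0.022 ]] [ 0.53525165 -0.02936545  0.022     ]
[np.float64(-3.01), np.float64(-3.06), np.float64(87.18), np.float64(87.28)]
t20.30 [0.4688 0.3673 0.1895] yaw -4.45 w 0.299 gf 0.0 F [0.3 0.2 0.2]
-0.045 [268.07972498 233.64844596]
0 [326.62115224 233.74246339]
0.045 [385.17191039 233.83649581]
```

View pics/w2.png

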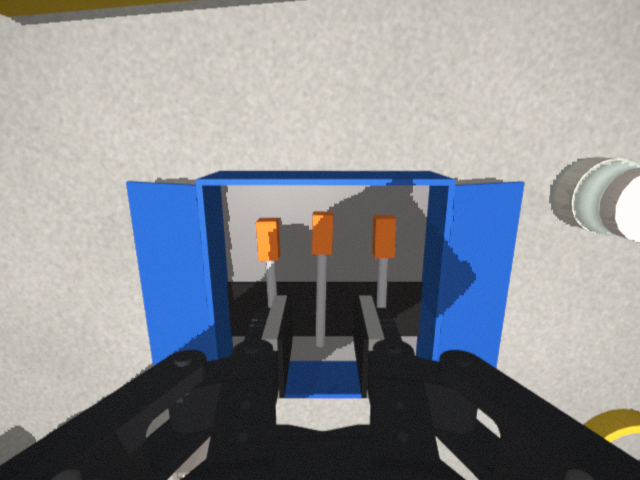

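Run:
```python
from h import *
c=load('wrist');cv2.imwrite('pics/w2c.png',cv2.resize(c['pixels'][205:350,240:420,::-1],None,fx=4,fy=4,interpolation=cv2.INTER_CUBIC))
```

```text
(no output)
```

View pics/w2c.png

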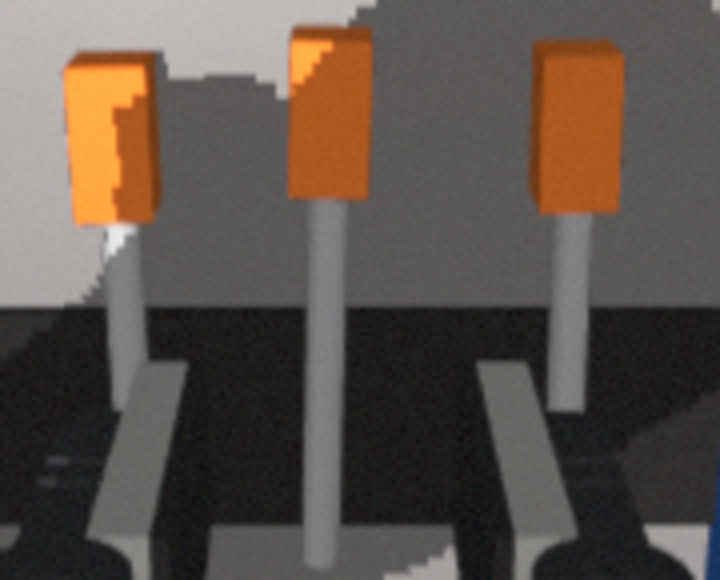

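Run:
```python
from h import *
c=load('wrist')
f=lambda x,y,z:px2w(c,x/4+240-.375,y/4+205-.375,z)
Q={'L':[(66,67),(154,66),(75,223),(157,221)],'M':[(291,42),(370,42),(290,197),(368,199)],'R':[(537,55),(623,55),(543,213),(617,212)]}
rod={'L':[(122,225),(126,405)],'M':[(328,202),(321,560)],'R':[(572,215),(567,405)]}
for k in Q:
    w=np.array([f(*p,.032) for p in Q[k]]); a=w[:2].mean(0);b=w[2:].mean(0)
    r=[f(*p,.024) for p in rod[k]]
    m=w.mean(0); d=m[:2]-T0; cc,s=np.cos(TY),np.sin(TY)
    print(k,m.round(4),'tote',(cc*d[0]+s*d[1]).round(4),(-s*d[0]+cc*d[1]).round(4),'len',np.linalg.norm(a-b).round(4),'axis',np.degrees(np.arctan2(*(a-b)[1::-1])).round(2),'rod',np.degrees(np.arctan2(*(r[0]-r[1])[1::-1])).round(2), np.round(r,4)[:,:2].tolist())
```

```text
L [0.4266 0.3641 0.032 ] tote -0.0454 0.0341 len 0.0312 axis 85.34 rod 84.51 [[0.4251, 0.3452], [0.4213, 0.3056]]
M [0.4688 0.3657 0.032 ] tote -0.0035 0.0391 len 0.031 axis 85.03 rod 84.47 [[0.4669, 0.3469], [0.4591, 0.2658]]
R [0.5167 0.3593 0.032 ] tote 0.0448 0.0364 len 0.0315 axis 88.27 rod 86.75 [[0.5157, 0.3404], [0.5134, 0.2985]]
```

Run:
```python
from h import *
plan([(.4688,.3652,.10,-5,.66,3),(.4688,.3652,.0375,-5,.66,4),(None,None,None,None,1,3)])
```

```text
0.66 -0.002 0 0.075 0.001; 0.66 -0.002 0 0.074 0.001; 0.66 -0.001 0.001 0.075 0.0011; 0.66 -0 -0 0.039 -0; 0.66 -0 -0 0.039 -0; 0.66 -0 -0 0.039 -0; 0.66 -0 -0 0.039 -0; 1 0 0 -0 -0; 1 0 0 -0 -0; 1 0 0 -0 -0
```

Request:
arm_command(series="0.66 -0.002 0 0.075 0.001; 0.66 -0.002 0 0.074 0.001; 0.66 -0.001 0.001 0.075 0.001; 0.66 0 0 0.039 0; 0.66 0 0 0.039 0; 0.66 0 0 0.039 0; 0.66 0 0 0.039 0; 0.66 0 0 0 0; 1 0 0 0 0; 1 0 0 0 0", newtons=40)

```text
clock: 21.6
position: [0.4693, 0.3656, 0.0381]
ee_rot: [0.737, 0.676, 0.001, -0.0]
ft_force: [0.4, -0.8, -0.4]
grip_width: 0.174
grasp_force: 40.7
```

Run:
```python
from h import *
st()
plan([(None,None,None,None,1,1),(None,None,.13,None,1,4),(.5425,.1094,.10,-3,1,7),(.5425,.1094,.066,-3,1,3),(None,None,None,None,1,5)])
```

```text
t21.60 [0.4693 0.3656 0.0381] yaw -5.00 w 0.174 gf 40.7 F [ 0.4 -0.8 -0.4]
1 0 0 -0 -0; 1 0 0 -0.057 -0; 1 0 0 -0.058 -0; 1 0 0 -0.057 -0; 1 0 0 -0.058 -0; 1 -0.089 0.034 0.011 -0.0016; 1 -0.089 0.034 0.011 -0.0016; 1 -0.089 0.033 0.01 -0.0016; 1 -0.089 0.032 0.011 -0.0015; 1 -0.09 0.033 0.011 -0.0016
1 -0.09 0.031 0.011 -0.0016; 1 -0.089 0.032 0.01 -0.0016; 1 -0 -0 0.028 0; 1 -0 -0 0.029 0; 1 -0 -0 0.028 0; 1 0 0 -0 -0; 1 0 0 -0 -0; 1 0 0 -0 -0; 1 0 0 -0 -0; 1 0 0 -0 -0
```

Request:
arm_command(series="1 0 0 0 0; 1 0 0 -0.057 0; 1 0 0 -0.058 0; 1 0 0 -0.057 0; 1 0 0 -0.058 0; 1 -0.089 0.034 0.011 -0.0016; 1 -0.089 0.034 0.011 -0.0016; 1 -0.089 0.033 0.01 -0.0016; 1 -0.089 0.032 0.011 -0.0015; 1 -0.09 0.033 0.011 -0.0016")

```text
clock: 22.85
position: [0.5217, 0.1813, 0.1081]
ee_rot: [0.729, 0.685, 0.0, -0.0]
ft_force: [-0.1, 1.2, -0.9]
grip_width: 0.177
grasp_force: 40.7
```

Request:
arm_command(series="1 -0.09 0.031 0.011 -0.0016; 1 -0.089 0.032 0.01 -0.0016; 1 0 0 0.029 0; 1 0 0 0.03 0; 1 0 0 0.03 0; 1 0 0 0 0; 1 0 0 0 0; 1 0 0 0 0; 1 0 0 0 0; 1 0 0 0 0")

```text
clock: 24.1
position: [0.5424, 0.1094, 0.0641]
ee_rot: [0.725, 0.688, 0.0, 0.0]
ft_force: [0.4, -0.8, -0.8]
grip_width: 0.174
grasp_force: 40.7
```

Run:
```python
from h import *
st(); c=cam('wrist');s=cam('scene')
print(w2px(c,np.array([.5362,-.0114,.05])),w2px(s,np.array([.5362,-.0114,.05])))
a=cv2.resize(c['pixels'][200:400,220:440,::-1],(660,600),interpolation=cv2.INTER_CUBIC)
cv2.imwrite('pics/i1.png',a)
cv2.imwrite('pics/s_i1.png',cv2.resize(s['pixels'][150:330,230:450,::-1],(733,600),interpolation=cv2.INTER_CUBIC))
```

```text
t24.10 [0.5424 0.1094 0.0641] yaw -3.00 w 0.174 gf 40.7 F [ 0.4 -0.8 -0.8]
[321.39855643 542.84713492] [325.77460501 251.35129609]
```

View pics/i1.png

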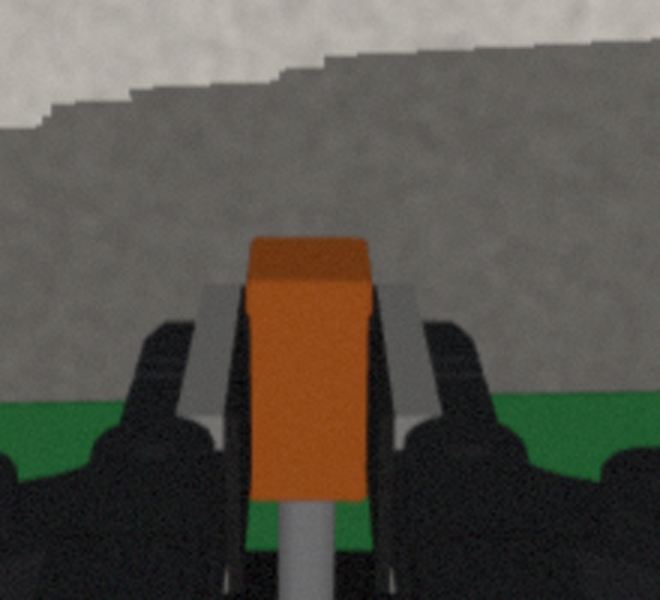

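```bash
cat >> h.py <<'E'
def holes(s):
    hsv=cv2.cvtColor(s['pixels'],cv2.COLOR_RGB2HSV); H,S,V=hsv[...,0].astype(int),hsv[...,1],hsv[...,2]
    m=(((H<6)|(H>174))&(S>130)&(V>40)).astype(np.uint8); m[:,:230]=0; m[:150]=0;m[:,460:]=0
    n,l,st_,ce=cv2.connectedComponentsWithStats(m); i=1+np.argmax(st_[1:,4]); x,y,w,h,a=st_[i]
    print('red box',x,y,w,h,a)
    cn,hi=cv2.findContours((l==i).astype(np.uint8),cv2.RETR_CCOMP,cv2.CHAIN_APPROX_NONE)
    for k,cc in enumerate(cn):
        if hi[0][k][3]>=0 and len(cc)>5: M=cv2.moments(cc); print('hole',round(M['m10']/max(M['m00'],1e-9),2),round(M['m01']/max(M['m00'],1e-9),2),M['m00'])
E
python3 - <<'E'
from h import *
s=load('scene');holes(s)
C=np.array([.5353,-.0294]);a=np.radians(-3);R=np.array([[np.cos(a),-np.sin(a)],[np.sin(a),np.cos(a)]])
for x in(-.045,0,.045): print(x,[w2px(s,np.r_[C+R@[x,y],.05]).round(2) for y in(.018,.012)])
o=manip.get_obs();print('tip',w2px(s,np.r_[np.array([.5424,.1094])-.101*np.array([np.sin(-a),np.cos(a)]),.05]))
E
```

```text
red box 297 241 38 26 447
hole 307.13 254.48 43.5
-0.045 [array([343.61, 246.42]), array([342.4 , 245.04])]
0 [array([325.75, 251.35]), array([324.6 , 249.93])]
0.045 [array([307.4 , 256.41]), array([306.31, 254.95])]
tip [329.72651996 256.15136589]
```

View pics/s_i1.png

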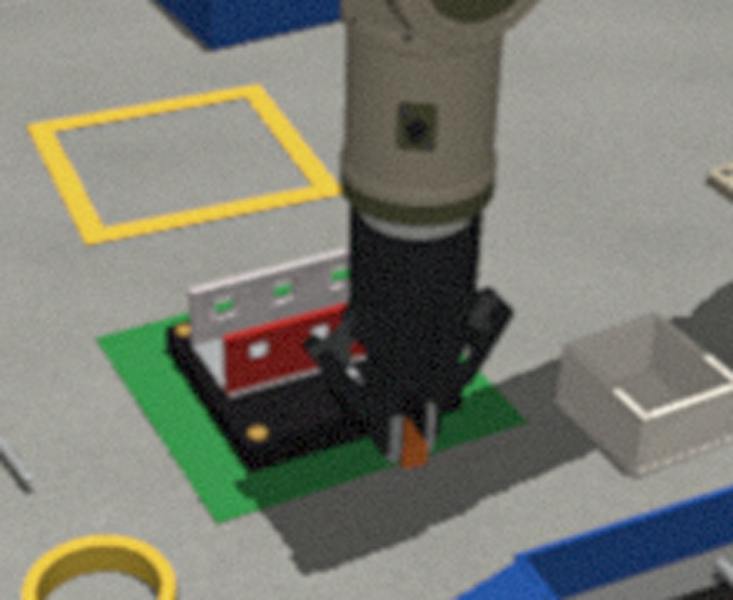

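Request:
arm_command(series="1 -0.018 0 0 0; 1 -0.018 0 0 0; 1 -0.012 0 0 0; 1 -0.01 0 0 0; 1 -0.01 0 0 0; 1 -0.01 0 0 0; 1 -0.01 0 0 0; 1 -0.01 0 0 0; 1 0 0 0 0; 1 0 0 0 0")

```text
clock: 25.45
position: [0.5403, 0.0703, 0.0639]
ee_rot: [0.725, 0.688, 0.0, -0.0]
ft_force: [0.2, -1.1, -0.9]
grip_width: 0.177
grasp_force: 40.7
```

Run:
```python
from h import *
st();s=cam('scene');holes(s)
```

```text
t25.45 [0.5403 0.0703 0.0639] yaw -2.99 w 0.177 gf 40.7 F [ 0.2 -1.1 -0.9]
red box 297 246 29 21 348
hole 307.13 254.48 43.5
```

Request:
arm_command(series="1 -0.016 0 0 0; 1 -0.016 0 0 0; 1 -0.016 0 0 0; 1 -0.016 0 0 0; 1 -0.016 0 0 0; 1 -0.016 0 0 0; 1 -0.016 0 0 0; 1 -0.016 0 0 0; 1 -0.016 0 0 0; 1 -0.016 0 0 0")

```text
clock: 26.75
position: [0.5369, 0.0058, 0.0639]
ee_rot: [0.725, 0.688, 0.0, -0.0]
ft_force: [-0.3, 0.2, -0.7]
grip_width: 0.175
grasp_force: 40.7
```

Run:
```python
from h import *
st();s=cam('scene');holes(s)
```

```text
t26.75 [0.5369 0.0058 0.0639] yaw -3.00 w 0.175 gf 40.7 F [-0.3  0.2 -0.7]
red box 297 246 27 22 362
hole 307.12 254.51 30.5
```

Request:
arm_command(series="1 -0.005 0 0 0; 1 0 0 0 0; 0.62 0 0 0 0; 0.62 0 0 0 0; 0.62 0 0 0 0; 0.62 0 0 -0.06 0; 0.62 0 0 -0.06 0; 0.62 0 0 -0.06 0; 0.62 0.05 0 -0.02 0; 0.62 0.1 0 0 0")

```text
clock: 28.05
position: [0.5406, 0.0633, 0.145]
ee_rot: [0.727, 0.687, 0.001, 0.0]
ft_force: [1.2, -0.0, 0.0]
grip_width: 0.382
grasp_force: 0.0
```

Run:
```python
from h import *
st()
plan([(.4266,.3641,.14,-5,.66,7),(None,None,.11,-5,.66,3),(.4266,.3641,.0378,-5,.66,5),(None,None,None,None,.66,1),(None,None,None,None,1,4)])
```

```text
t28.05 [0.5406 0.0633 0.145 ] yaw -3.19 w 0.382 gf 0.0 F [ 1.2 -0.   0. ]
0.66 0.105 -0.047 0.002 0.0014; 0.66 0.105 -0.047 0.002 0.0015; 0.66 0.104 -0.047 0.001 0.0014; 0.66 0.105 -0.048 0.002 0.0015; 0.66 0.104 -0.049 0.002 0.0014; 0.66 0.104 -0.049 0.002 0.0014; 0.66 0.103 -0.049 0.001 0.0015; 0.66 0 0 0.025 -0; 0.66 0 0 0.025 -0; 0.66 0 0 0.025 -0
0.66 0 -0 0.036 -0; 0.66 0 -0 0.036 -0; 0.66 0 -0 0.037 -0; 0.66 0 -0 0.036 -0; 0.66 0 -0 0.036 -0; 0.66 0 0 -0 -0; 1 0 0 -0 -0; 1 0 0 -0 -0; 1 0 0 -0 -0; 1 0 0 -0 -0
```

Request:
arm_command(series="0.66 0.105 -0.047 0.002 0.0014; 0.66 0.105 -0.047 0.002 0.0015; 0.66 0.104 -0.047 0.001 0.0014; 0.66 0.105 -0.048 0.002 0.0015; 0.66 0.104 -0.049 0.002 0.0014; 0.66 0.104 -0.049 0.002 0.0014; 0.66 0.103 -0.049 0.001 0.0015; 0.66 0 0 0.02 0; 0.66 0 0 0.02 0; 0.66 0 0 0 0")

```text
clock: 29.3
position: [0.4254, 0.3628, 0.1224]
ee_rot: [0.737, 0.676, -0.001, 0.0]
ft_force: [0.6, -0.6, 0.4]
grip_width: 0.339
grasp_force: 0.0
```

Run:
```python
from h import *
o=st()
# remeasure the pallet from above, arm is clear of it
c=cam('top'); hsv=cv2.cvtColor(c['pixels'],cv2.COLOR_RGB2HSV); sub=hsv[225:325,280:400]
m=((sub[...,0]>10)&(sub[...,0]<25)&(sub[...,1]>110)&(sub[...,2]>60)).astype(np.uint8)
n,l,s,ce=cv2.connectedComponentsWithStats(m)
for i in range(1,n):
    if s[i,4]>4: print(s[i,4],ce[i]+[280,225],px2w(c,*(ce[i]+[280,225]),.022).round(4))
plan([(.4266,.3641,.0378,-5,.66,6),(None,None,None,None,.66,1),(None,None,None,None,1,3)])
cv2.imwrite('pics/top3.png',cv2.resize(c['pixels'][225:325,280:400,::-1],(720,600),interpolation=cv2.INTER_CUBIC))
```

```text
t29.30 [0.4254 0.3628 0.1224] yaw -4.93 w 0.339 gf 0.0 F [ 0.6 -0.6  0.4]
24 [306.75       248.20833333] [0.59  0.04  0.022]
25 [358.28 257.12] [ 0.5828 -0.0855  0.022 ]
131 [313.06870229 277.10687023] [0.5221 0.0167 0.022 ]
26 [296.57692308 303.84615385] [0.4543 0.0479 0.022 ]
24 [349.16666667 313.125     ] [ 0.4471 -0.0776  0.022 ]
0.66 0 0 0.035 0.0001; 0.66 0.001 0.001 0.036 0; 0.66 0 0 0.035 0.0001; 0.66 0.001 0 0.036 0; 0.66 0 0.001 0.035 0.0001; 0.66 0.001 0 0.036 0.0001; 0.66 0 0 -0 -0; 1 0 0 -0 -0; 1 0 0 -0 -0; 1 0 0 -0 -0
```

Request:
arm_command(series="0.66 0 0 0.035 0; 0.66 0.001 0.001 0.036 0; 0.66 0 0 0.035 0; 0.66 0.001 0 0.036 0; 0.66 0 0.001 0.035 0; 0.66 0.001 0 0.036 0; 0.66 0 0 0 0; 0.66 0 0 0 0; 1 0 0 0 0; 1 0 0 0 0")

```text
clock: 30.6
position: [0.4259, 0.3655, 0.0378]
ee_rot: [0.736, 0.677, 0.0, -0.0]
ft_force: [0.6, -0.4, -0.5]
grip_width: 0.17
grasp_force: 39.2
```

```bash
cat >> h.py <<'E'
def pallet(c,sub=None,off=(280,225),sc=1):
    x0,y0=off
    if sub is None: sub=c['pixels'][225:325,280:400]
    hsv=cv2.cvtColor(sub,cv2.COLOR_RGB2HSV)
    m=((hsv[...,0]>10)&(hsv[...,0]<25)&(hsv[...,1]>110)&(hsv[...,2]>60)).astype(np.uint8)
    n,l,s,ce=cv2.connectedComponentsWithStats(m); P=[]
    for i in range(1,n):
        if 14*sc*sc<s[i,4]<40*sc*sc: P.append(px2w(c,*((ce[i]+.5)/sc-.5+[x0,y0]),.022))
    P=np.array(P); P=P[np.argsort(-P[:,0])]; f,b=P[:len(P)//2],P[len(P)//2:]
    if len(P)==4:
        d=f.mean(0)-b.mean(0); print('pallet',P.mean(0).round(4),'yaw',np.degrees(np.arctan2(d[1],d[0])).round(2))
    else: print(len(P),P.round(4))
    return P
E
python3 - <<'E'
from h import *
st(); c=load('top'); pallet(c)
im=cv2.imread('pics/crop1.png')[:400,:480,::-1].copy(); pallet(c,im,sc=4)
E
```

```text
t30.60 [0.4259 0.3655 0.0378] yaw -4.81 w 0.170 gf 39.2 F [ 0.6 -0.4 -0.5]
pallet [ 0.5185 -0.0188  0.022 ] yaw -3.31
pallet [ 0.5353 -0.0293  0.022 ] yaw -2.91
```

```bash
cat >> h.py <<'E'
def slot(C,th,x,gap):  # TCP xy with the head centre so that the tip is `gap` before the mouth
    a=np.radians(th);R=np.array([[np.cos(a),-np.sin(a)],[np.sin(a),np.cos(a)]]); return np.array(C)+R@[x,.018+.101+gap]
E
python3 - <<'E'
from h import *
q=slot((.5185,-.0188),-3.3,-.045,.02);print(q)
plan([(None,None,.13,None,1,4),(*q,.10,-3.3,1,6),(*q,.0638,-3.3,1,3),(None,None,None,None,1,1)])
E
```

```text
[0.48157602 0.12255989]
1 0 0 -0.058 -0; 1 0 0 -0.057 -0; 1 0 0 -0.058 -0; 1 0 0 -0.058 -0; 1 -0.099 0.032 0.013 -0.0014; 1 -0.099 0.031 0.012 -0.0014; 1 -0.099 0.03 0.013 -0.0014; 1 -0.1 0.031 0.012 -0.0014; 1 -0.099 0.03 0.013 -0.0014; 1 -0.1 0.029 0.012 -0.0014
1 0 0 0.03 -0; 1 0 0 0.031 -0; 1 0 0 0.03 -0; 1 0 0 -0 -0; 1 0 0 0 0; 1 0 0 0 0; 1 0 0 0 0; 1 0 0 0 0; 1 0 0 0 0; 1 0 0 0 0
```

Request:
arm_command(series="1 0 0 -0.058 0; 1 0 0 -0.057 0; 1 0 0 -0.058 0; 1 0 0 -0.058 0; 1 -0.099 0.032 0.013 -0.0014; 1 -0.099 0.031 0.012 -0.0014; 1 -0.099 0.03 0.013 -0.0014; 1 -0.1 0.031 0.012 -0.0014; 1 -0.099 0.03 0.013 -0.0014; 1 -0.1 0.029 0.012 -0.0014")

```text
clock: 31.85
position: [0.4815, 0.1211, 0.1]
ee_rot: [0.727, 0.687, 0.0, -0.0]
ft_force: [1.2, 0.4, -0.3]
grip_width: 0.171
grasp_force: 39.1
```

Request:
arm_command(series="1 0 0 0.03 0; 1 0 0 0.031 0; 1 0 0 0.03 0; 1 0 0 0 0; 1 0 0 0 0; 1 0 0 0 0; 1 0 0 0 0; 1 0 0 0 0; 1 0 0 0 0; 1 0 0 0 0")

```text
clock: 33.1
position: [0.4816, 0.1224, 0.0639]
ee_rot: [0.727, 0.686, 0.0, -0.0]
ft_force: [-0.3, 0.1, -0.3]
grip_width: 0.174
grasp_force: 39.1
```

```bash
cat >> h.py <<'E'
def held(c):
    hsv=cv2.cvtColor(c['pixels'],cv2.COLOR_RGB2HSV)[200:420,220:440]; m=((hsv[...,0]>5)&(hsv[...,0]<18)&(hsv[...,1]>150)&(hsv[...,2]>60)).astype(np.uint8)
    n,l,s,ce=cv2.connectedComponentsWithStats(m); i=1+np.argmax(s[1:,4]); print('head px',s[i]+[220,200,0,0,0],ce[i]+[220,200])
E
python3 - <<'E'
from h import *
o=st(); c=cam('wrist'); held(c)
t=cam('top'); pallet(t)
q=slot((.5185,-.0188),-3.3,-.045,.02); plan([(*q,.0638,-3.3,1,1)])
cv2.imwrite('pics/w3.png',c['pixels'][200:420,220:440,::-1]); 
im=cv2.imread('pics/i1.png')[:,:,::-1]; im=cv2.resize(im,(220,200)); held({'pixels':cv2.copyMakeBorder(im,200,80,220,200,cv2.BORDER_CONSTANT)})
E
```

```text
t33.10 [0.4816 0.1224 0.0639] yaw -3.30 w 0.174 gf 39.1 F [-0.3  0.1 -0.3]
head px [ 301  284   43   88 3453] [322.43672169 326.75123081]
pallet [ 0.5187 -0.019   0.022 ] yaw -3.18
1 0 -0 0 -0; 1 0 0 0 0; 1 0 0 0 0; 1 0 0 0 0; 1 0 0 0 0; 1 0 0 0 0; 1 0 0 0 0; 1 0 0 0 0; 1 0 0 0 0; 1 0 0 0 0
head px [ 302  279   43   88 3463] [322.53652902 322.39936471]
```

Request:
arm_command(series="1 -0.018 0 0 0; 1 -0.018 0 0 0; 1 -0.012 0 0 0; 1 -0.01 0 0 0; 1 -0.01 0 0 0; 1 -0.01 0 0 0; 1 -0.01 0 0 0; 1 -0.01 0 0 0; 1 0 0 0 0; 1 0 0 0 0")

```text
clock: 34.45
position: [0.4792, 0.0831, 0.0638]
ee_rot: [0.727, 0.686, -0.0, 0.0]
ft_force: [-1.2, -0.9, -1.3]
grip_width: 0.175
grasp_force: 39.1
```

Run:
```python
from h import *
o=st(); c=cam('wrist'); held(c); t=cam('top'); pallet(t)
```

```text
t34.45 [0.4792 0.0831 0.0638] yaw -3.31 w 0.175 gf 39.1 F [-1.2 -0.9 -1.3]
head px [ 301  284   43   88 3502] [322.48486579 327.07424329]
3 [[ 0.59    0.04    0.022 ]
 [ 0.583  -0.0857  0.022 ]
 [ 0.4471 -0.0779  0.022 ]]
```

Clean entry. Continue 63 mm.

Request:
arm_command(series="1 -0.016 0 0 0; 1 -0.016 0 0 0; 1 -0.016 0 0 0; 1 -0.016 0 0 0; 1 -0.016 0 0 0; 1 -0.016 0 0 0; 1 -0.016 0 0 0; 1 -0.016 0 0 0; 1 -0.016 0 0 0; 1 -0.012 0 0 0")

```text
clock: 35.8
position: [0.4758, 0.0205, 0.0639]
ee_rot: [0.727, 0.686, 0.0, 0.0]
ft_force: [-0.7, 0.5, -0.9]
grip_width: 0.174
grasp_force: 39.1
```

Run:
```python
from h import *
o=st(); c=cam('wrist'); held(c); t=cam('top'); pallet(t); print(slot((.5185,-.0188),-3.3,-.045,-.085))
```

```text
t35.80 [0.4758 0.0205 0.0639] yaw -3.31 w 0.174 gf 39.1 F [-0.7  0.5 -0.9]
head px [ 301  283   43   89 3490] [322.47191977 326.25902579]
2 [[ 0.5828 -0.0855  0.022 ]
 [ 0.4471 -0.0779  0.022 ]]
[0.4755318 0.017734 ]
```

Request:
arm_command(series="1 -0.003 0 0 0; 1 -0.003 0 0 0; 1 0 0 0 0; 0.64 0 0 0 0; 0.64 0 0 0 0; 0.64 0 0 0 0; 0.64 0 0 -0.06 0; 0.64 0 0 -0.06 0; 0.64 0 0 -0.06 0; 0.64 0 0 -0.02 0")

```text
clock: 37.15
position: [0.4762, 0.0188, 0.145]
ee_rot: [0.727, 0.686, 0.001, 0.0]
ft_force: [0.1, 0.5, -1.3]
grip_width: 0.361
grasp_force: 0.0
```

Run:
```python
from h import *
o=st()
plan([(.5167,.3593,.14,-3,.66,7),(None,None,.12,None,.66,1),(None,None,None,None,.66,2)])
```

```text
t37.15 [0.4762 0.0188 0.145 ] yaw -3.30 w 0.361 gf 0.0 F [ 0.1  0.5 -1.3]
0.66 0.122 0.007 0.002 -0.0002; 0.66 0.122 0.008 0.002 -0.0003; 0.66 0.123 0.008 0.001 -0.0002; 0.66 0.122 0.007 0.002 -0.0003; 0.66 0.122 0.008 0.002 -0.0002; 0.66 0.122 0.008 0.002 -0.0002; 0.66 0.123 0.008 0.001 -0.0003; 0.66 0 0 0.05 -0; 0.66 0 0 -0 -0; 0.66 0 0 -0 -0
```

Request:
arm_command(series="0.66 0.122 0.007 0.002 0; 0.66 0.122 0.008 0.002 0; 0.66 0.123 0.008 0.001 0; 0.66 0.122 0.007 0.002 0; 0.66 0.122 0.008 0.002 0; 0.66 0.122 0.008 0.002 -0.001; 0.66 0.123 0.008 0.001 -0.001; 0.66 0 0 0.05 0; 0.66 0 0 0 0; 0.66 0 0 0 0")

```text
clock: 38.4
position: [0.5171, 0.3576, 0.1192]
ee_rot: [0.726, 0.688, -0.0, 0.0]
ft_force: [-0.1, 1.0, 0.4]
grip_width: 0.335
grasp_force: 0.0
```

Run:
```python
from h import *
o=st(); t=cam('top'); pallet(t); c=cam('wrist'); 
hsv=cv2.cvtColor(c['pixels'],cv2.COLOR_RGB2HSV); m=((hsv[...,0]>5)&(hsv[...,0]<18)&(hsv[...,1]>150)&(hsv[...,2]>60)).astype(np.uint8)
n,l,s,ce=cv2.connectedComponentsWithStats(m); print([ (s[i],ce[i].round(1),px2w(c,*ce[i],.030).round(4)) for i in range(1,n) if s[i,4]>100])
hs=cv2.cvtColor(t['pixels'],cv2.COLOR_RGB2HSV); m=((hs[...,0]>5)&(hs[...,0]<16)&(hs[...,1]>170)&(hs[...,2]>80)).astype(np.uint8); m[:,:280]=0;m[:,400:]=0
n,l,s,ce=cv2.connectedComponentsWithStats(m); print([ (s[i],ce[i].round(1),px2w(t,*ce[i],.056).round(4)) for i in range(1,n) if s[i,4]>50])
plan([(.5167,.3593,.0378,-3,.66,6),(None,None,None,None,.66,2),(None,None,None,None,1,2)])
```

```text
t38.40 [0.5171 0.3576 0.1192] yaw -3.06 w 0.335 gf 0.0 F [-0.1  1.   0.4]
pallet [ 0.5185 -0.0188  0.022 ] yaw -3.31
[(array([ 308,  230,   28,   56, 1461], dtype=int32), array([321.6, 257.5]), array([0.5174, 0.3605, 0.03  ]))]
[(array([307, 272,  14,  11, 118], dtype=int32), array([313.3, 277. ]), array([0.5174, 0.0155, 0.056 ])), (array([304, 290,  14,   9,  99], dtype=int32), array([310.3, 294.1]), array([0.4771, 0.0178, 0.056 ]))]
0.66 0 -0 0.034 -0; 0.66 0.001 -0.001 0.034 -0.0001; 0.66 0 0 0.035 -0; 0.66 0.001 -0 0.034 -0; 0.66 0 -0 0.034 -0.0001; 0.66 0.001 -0.001 0.034 -0; 0.66 0 0 -0 -0; 0.66 0 0 -0 -0; 1 0 0 -0 -0; 1 0 0 -0 -0
```

Request:
arm_command(series="0.66 0 0 0.034 0; 0.66 0.001 -0.001 0.034 0; 0.66 0 0 0.035 0; 0.66 0.001 0 0.034 0; 0.66 0 0 0.034 0; 0.66 0.001 0 0.034 0; 0.66 0 0 0 0; 0.66 0 0 0 0; 1 0 0 0 0; 1 0 0 0 0")

```text
clock: 39.75
position: [0.5172, 0.3607, 0.0379]
ee_rot: [0.725, 0.689, 0.001, 0.0]
ft_force: [-2.4, -1.7, 10.3]
grip_width: 0.174
grasp_force: 39.2
```

Run:
```python
from h import *
st()
q=slot((.5185,-.0188),-3.3,.045,.02);print(q)
plan([(None,None,.13,None,1,4),(*q,.10,-3.3,1,6),(*q,.0641,-3.3,1,3),(None,None,None,None,1,1)])
```

```text
t39.75 [0.5172 0.3607 0.0379] yaw -2.96 w 0.174 gf 39.2 F [-2.4 -1.7 10.3]
[0.57142678 0.11737913]
1 0 0 -0.058 -0; 1 0 0 -0.057 -0; 1 0 0 -0.058 -0; 1 0 0 -0.057 -0; 1 -0.1 0.028 0.012 0.0003; 1 -0.1 0.028 0.013 0.0003; 1 -0.1 0.028 0.012 0.0003; 1 -0.1 0.028 0.013 0.0003; 1 -0.1 0.028 0.012 0.0004; 1 -0.1 0.028 0.013 0.0003
1 -0 0 0.03 -0; 1 -0 0 0.03 -0; 1 -0 0 0.03 -0; 1 0 0 -0 -0; 1 0 0 0 0; 1 0 0 0 0; 1 0 0 0 0; 1 0 0 0 0; 1 0 0 0 0; 1 0 0 0 0
```

Request:
arm_command(series="1 0 0 -0.058 0; 1 0 0 -0.058 0; 1 0 0 -0.058 0; 1 0 0 -0.058 0; 1 -0.1 0.028 0.012 0; 1 -0.1 0.028 0.013 0; 1 -0.1 0.028 0.012 0; 1 -0.1 0.028 0.013 0; 1 -0.1 0.028 0.012 0.001; 1 -0.1 0.028 0.013 0.001")

```text
clock: 41.0
position: [0.5712, 0.116, 0.0993]
ee_rot: [0.727, 0.686, 0.0, -0.0]
ft_force: [0.7, -0.5, -0.5]
grip_width: 0.174
grasp_force: 39.7
```

Request:
arm_command(series="1 0 0 0.03 0; 1 0 0 0.03 0; 1 0 0 0.03 0; 1 0 0 0 0; 1 0 0 0 0; 1 0 0 0 0; 1 0 0 0 0; 1 0 0 0 0; 1 0 0 0 0; 1 0 0 0 0")

```text
clock: 42.25
position: [0.5711, 0.1173, 0.0639]
ee_rot: [0.727, 0.686, 0.0, -0.0]
ft_force: [-0.6, -0.3, 0.0]
grip_width: 0.175
grasp_force: 39.6
```

Run:
```python
from h import *
o=st(); c=cam('wrist'); held(c)
t=cam('top'); pallet(t)
q=slot((.5185,-.0188),-3.3,.045,.02); plan([(*q,.0639,-3.3,1,1)])
```

```text
t42.25 [0.5711 0.1173 0.0639] yaw -3.30 w 0.175 gf 39.6 F [-0.6 -0.3  0. ]
head px [ 302  284   42   87 3444] [322.47764228 326.69367015]
pallet [ 0.5187 -0.0189  0.022 ] yaw -3.21
1 0 0.001 -0 -0; 1 0 0 0 0; 1 0 0 0 0; 1 0 0 0 0; 1 0 0 0 0; 1 0 0 0 0; 1 0 0 0 0; 1 0 0 0 0; 1 0 0 0 0; 1 0 0 0 0
```

Request:
arm_command(series="1 -0.018 0.001 0 0; 1 -0.018 0 0 0; 1 -0.012 0 0 0; 1 -0.01 0 0 0; 1 -0.01 0 0 0; 1 -0.01 0 0 0; 1 -0.01 0 0 0; 1 -0.01 0 0 0; 1 0 0 0 0; 1 0 0 0 0")

```text
clock: 43.6
position: [0.5692, 0.0783, 0.0639]
ee_rot: [0.727, 0.686, 0.0, -0.0]
ft_force: [0.2, -0.7, -0.6]
grip_width: 0.174
grasp_force: 39.6
```

Run:
```python
from h import *
o=st(); c=cam('wrist'); held(c)
```

```text
t43.60 [0.5692 0.0783 0.0639] yaw -3.30 w 0.174 gf 39.6 F [ 0.2 -0.7 -0.6]
head px [ 301  284   43   88 3489] [322.55631986 327.0398395 ]
```

Request:
arm_command(series="1 -0.016 0 0 0; 1 -0.016 0 0 0; 1 -0.016 0 0 0; 1 -0.016 0 0 0; 1 -0.016 0 0 0; 1 -0.016 0 0 0; 1 -0.016 0 0 0; 1 -0.016 0 0 0; 1 -0.016 0 0 0; 1 -0.014 0 0 0")

```text
clock: 44.9
position: [0.5655, 0.0146, 0.0639]
ee_rot: [0.727, 0.686, 0.0, -0.0]
ft_force: [0.2, -0.0, -0.2]
grip_width: 0.175
grasp_force: 39.6
```

Run:
```python
from h import *
o=st(); c=cam('wrist'); held(c); print(slot((.5185,-.0188),-3.3,.045,-.085))
```

```text
t44.90 [0.5655 0.0146 0.0639] yaw -3.31 w 0.175 gf 39.6 F [ 0.2 -0.  -0.2]
head px [ 301  283   44   89 3536] [322.53959276 326.2553733 ]
[0.56538256 0.01255324]
```

Request:
arm_command(series="1 -0.004 0 0 0; 1 -0.003 0 0 0; 1 0 0 0 0; 0.64 0 0 0 0; 0.64 0 0 0 0; 0.64 0 0 0 0; 0.64 0 0 -0.06 0; 0.64 0 0 -0.06 0; 0.64 0 0 -0.06 0; 0.64 0.1 0 -0.02 0")

```text
clock: 46.2
position: [0.5685, 0.049, 0.1458]
ee_rot: [0.729, 0.684, 0.001, 0.001]
ft_force: [0.7, 1.1, -0.1]
grip_width: 0.364
grasp_force: 0.0
```

Request:
arm_command(series="0.6 0.15 0 -0.02 0; 0.6 0.15 0 -0.02 0; 0.6 0.1 0 0 0; 0.6 0 0 0 0.055; 0.6 0 0 0 0.055; 0.6 0 0 0 0.055; 0.6 0 0 0 0.055; 0.6 0 0 0 0.055; 0.6 0 0 0 0.055; 0.6 0 0 0 0.055")

```text
clock: 47.45
position: [0.5769, 0.2117, 0.1599]
ee_rot: [0.989, 0.148, 0.0, 0.0]
ft_force: [0.2, 0.2, -0.3]
grip_width: 0.4
grasp_force: 0.0
```

Run:
```python
from h import *
o=st(); t=cam('top'); P=pallet(t); s=cam('scene')
hs=cv2.cvtColor(t['pixels'],cv2.COLOR_RGB2HSV); m=((hs[...,0]>5)&(hs[...,0]<16)&(hs[...,1]>170)&(hs[...,2]>80)).astype(np.uint8); m[:,:280]=0;m[:,400:]=0
n,l,st_,ce=cv2.connectedComponentsWithStats(m); print([ (st_[i],px2w(t,*ce[i],.056).round(4)) for i in range(1,n) if st_[i,4]>50])
a=cv2.resize(s['pixels'][200:300,270:400,::-1],(400,308),interpolation=cv2.INTER_CUBIC);b=cv2.resize(t['pixels'][235:325,280:400,::-1],(400,300),interpolation=cv2.INTER_CUBIC)
e=cv2.resize(s['pixels'][280:430,370:550,::-1],(370,308))
cv2.imwrite('pics/v.png',np.vstack([np.hstack([a,e]),cv2.copyMakeBorder(b,0,0,0,370,cv2.BORDER_CONSTANT)]))
R=lambda th:np.array([[np.cos(th),-np.sin(th)],[np.sin(th),np.cos(th)]])
C=P.mean(0)[:2]; g=C+R(np.radians(-3.3))@[.0225,-.045]; print(g)
plan([(*g,.14,-93.3,.6,6),(*g,.10,-93.3,.6,2),(None,None,None,None,.6,2)])
```

```text
t47.45 [0.5769 0.2117 0.1599] yaw -72.94 w 0.400 gf 0.0 F [ 0.2  0.2 -0.3]
pallet [ 0.5186 -0.0189  0.022 ] yaw -3.37
[(array([311, 252,  14,  10,  95], dtype=int32), array([0.5667, 0.0121, 0.056 ])), (array([307, 272,  14,  11, 116], dtype=int32), array([0.5176, 0.0152, 0.056 ])), (array([304, 290,  14,   9,  99], dtype=int32), array([0.4774, 0.0174, 0.056 ]))]
[ 0.5384848  -0.06509632]
0.6 -0.05 0.105 0.008 0.019; 0.6 -0.043 0.109 0.008 0.0191; 0.6 -0.036 0.11 0.009 0.019; 0.6 -0.03 0.113 0.008 0.0191; 0.6 -0.023 0.114 0.008 0.019; 0.6 -0.017 0.115 0.008 0.0191; 0.6 0 0 0.05 -0; 0.6 0 0 0.05 -0; 0.6 0 -0 -0 -0; 0.6 0 -0 -0 -0
```

View pics/v.png

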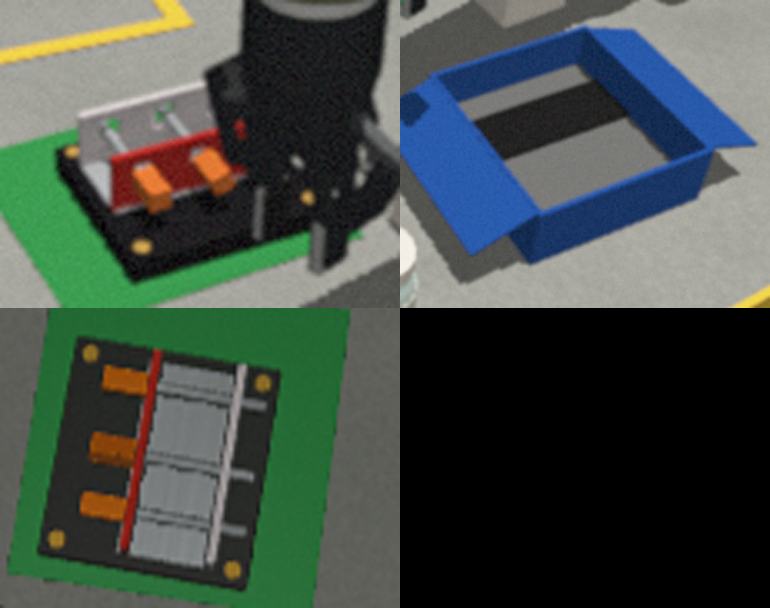

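Request:
arm_command(series="0.6 -0.05 0.105 0.008 0.019; 0.6 -0.043 0.109 0.008 0.019; 0.6 -0.036 0.11 0.009 0.019; 0.6 -0.03 0.113 0.008 0.019; 0.6 -0.023 0.114 0.008 0.019; 0.6 -0.017 0.115 0.008 0.019; 0.6 0 0 0.05 0; 0.6 0 0 0.05 0; 0.6 0 0 0 0; 0.6 0 0 0 0", newtons=50)

```text
clock: 48.8
position: [0.5393, -0.0643, 0.1004]
ee_rot: [1.0, -0.026, -0.0, 0.0]
ft_force: [-0.1, -0.0, 0.5]
grip_width: 0.403
grasp_force: 0.0
```

Run:
```python
from h import *
st()
plan([(.5385,-.0651,.062,-93.3,.6,4),(None,None,None,None,.6,2),(None,None,None,None,1,4)])
```

```text
t48.80 [ 0.5393 -0.0643  0.1004] yaw -93.00 w 0.403 gf 0.0 F [-0.1 -0.   0.5]
0.6 -0 0.001 0.024 0.0004; 0.6 -0.001 0 0.024 0.0004; 0.6 -0 0.001 0.024 0.0004; 0.6 -0.001 0 0.024 0.0005; 0.6 0 -0 -0 -0; 0.6 0 -0 -0 -0; 1 0 -0 -0 -0; 1 0 -0 -0 -0; 1 0 -0 -0 -0; 1 0 -0 -0 -0
```

Request:
arm_command(series="0.6 0 0.001 0.024 0; 0.6 -0.001 0 0.024 0; 0.6 0 0.001 0.024 0.001; 0.6 -0.001 0 0.024 0.001; 0.6 0 0 0 0; 1 0 0 0 0; 1 0 0 0 0; 1 0 0 0 0; 1 0 0 0 0; 1 0 0 0 0")

```text
clock: 50.05
position: [0.5385, -0.0659, 0.0623]
ee_rot: [1.0, -0.03, 0.0, -0.0]
ft_force: [-1.0, -2.1, 5.5]
grip_width: 0.056
grasp_force: 50.0
```

Run:
```python
from h import *
o=st(); p=o['position']; print(o['joint_pos'].round(2))
R=lambda d:np.array([[np.cos(np.radians(d)),-np.sin(np.radians(d))],[np.sin(np.radians(d)),np.cos(np.radians(d))]])
C=np.array([.5186,-.0189]); D=np.array([.4866,-.3553]); th=-3.35; th2=-7.3
g=R(th).T@(p[:2]-C); e=D+R(th2)@g; print(g,e)
plan([(*e,p[2],yaw(o)+th2-th,1,24)])
```

```text
t50.05 [ 0.5385 -0.0659  0.0623] yaw -93.48 w 0.056 gf 50.0 F [-1.  -2.1  5.5]
[-0.73  0.5   0.95  1.92 -0.49  0.98 -1.19]
[ 0.02263044 -0.04580335] [ 0.50322702 -0.40360762]
1 -0.002 0.035 -0 0.0009; 1 -0.001 0.036 -0 0.0009; 1 -0.001 0.035 -0 0.0009; 1 -0.002 0.035 -0 0.001; 1 -0.001 0.036 -0 0.0009; 1 -0.001 0.035 -0 0.0009; 1 -0.001 0.035 -0 0.0009; 1 -0 0.036 -0 0.0009; 1 -0.001 0.035 -0 0.0009; 1 -0.001 0.035 -0 0.0009
1 -0 0.036 -0 0.001; 1 -0.001 0.035 -0 0.0009; 1 -0 0.036 -0 0.0009; 1 -0 0.035 -0 0.0009; 1 -0 0.035 -0 0.0009; 1 -0 0.036 -0 0.0009; 1 -0 0.035 -0 0.0009; 1 -0 0.035 -0 0.001; 1 0 0.036 -0 0.0009; 1 0.001 0.035 -0 0.0009
1 0 0.035 -0 0.0009; 1 0.001 0.036 -0 0.0009; 1 0 0.035 -0 0.0009; 1 0.001 0.036 -0 0.0009; 1 0 0 0 0; 1 0 0 0 0; 1 0 0 0 0; 1 0 0 0 0; 1 0 0 0 0; 1 0 0 0 0
```

Request:
arm_command(series="1 0 0.01 0 0; 1 -0.001 0.02 0 0.001; 1 -0.001 0.03 0 0.001; 1 -0.002 0.035 0 0.001; 1 -0.001 0.036 0 0.001; 1 -0.001 0.035 0 0.001; 1 -0.001 0.035 0 0.001; 1 -0.001 0.036 0 0.001; 1 -0.001 0.035 0 0.001; 1 -0.001 0.035 0 0.001")

```text
clock: 51.3
position: [0.5269, -0.1849, 0.0624]
ee_rot: [0.999, -0.043, 0.001, -0.002]
ft_force: [3.0, 2.8, -4.0]
grip_width: 0.058
grasp_force: 50.4
```

Request:
arm_command(series="1 0 0.036 0 0.001; 1 -0.001 0.035 0 0.001; 1 0 0.036 0 0.001; 1 0 0.035 0 0.001; 1 0 0.035 0 0.001; 1 0 0.036 0 0.001; 1 0 0.035 0 0.001; 1 0 0.035 0 0.001; 1 0 0.036 0 0.001; 1 0 0.035 0 0.001")

```text
clock: 52.55
position: [0.5125, -0.3254, 0.0624]
ee_rot: [0.998, -0.059, 0.001, -0.003]
ft_force: [1.7, 2.7, -3.0]
grip_width: 0.058
grasp_force: 51.3
```

Run:
```python
from h import *
o=st(); plan([(.5032,-.4036,None,-97.4,1,6),(None,None,None,None,1,4)])
```

```text
t52.55 [ 0.5125 -0.3254  0.0624] yaw -96.74 w 0.058 gf 51.3 F [ 1.7  2.7 -3. ]
1 -0 0.033 -0 0.0006; 1 0 0.033 -0 0.0006; 1 0 0.032 -0 0.0006; 1 0 0.033 -0 0.0007; 1 0.001 0.033 -0 0.0006; 1 -0 0.033 -0 0.0006; 1 0 -0 -0 -0; 1 0 -0 -0 -0; 1 0 -0 -0 -0; 1 0 -0 -0 -0
```

Request:
arm_command(series="1 0 0.033 0 0.001; 1 0 0.033 0 0.001; 1 0 0.033 0 0.001; 1 0 0.032 0 0.001; 1 0 0.025 0 0; 1 0 0.02 0 0; 1 0 0.012 0 0; 1 0 0 0 0; 1 0 0 0 0; 1 0 0 0 0")

```text
clock: 53.8
position: [0.5023, -0.401, 0.0623]
ee_rot: [0.998, -0.066, 0.001, -0.002]
ft_force: [0.5, 9.3, 10.8]
grip_width: 0.057
grasp_force: 53.6
```

Run:
```python
from h import *
o=st(); plan([(.5032,-.4036,None,-97.4,1,2),(None,None,None,None,1,1),(None,None,None,None,.6,3),(None,None,.15,None,.6,4)])
t=cam('top','top5.png'); s=cam('scene')
```

```text
t53.80 [ 0.5023 -0.401   0.0623] yaw -97.52 w 0.057 gf 53.6 F [ 0.5  9.3 10.8]
1 0.002 0.003 -0 -0.0003; 1 0.001 0.003 -0 -0.0004; 1 0 -0 -0 -0; 0.6 0 -0 -0 -0; 0.6 0 -0 -0 -0; 0.6 0 -0 -0 -0; 0.6 0 -0 -0.055 -0; 0.6 0 -0 -0.055 -0; 0.6 0 -0 -0.054 -0; 0.6 0 -0 -0.055 -0
```

Close enough; nudge 2–3 mm, release, rise, then move aside and check.

Request:
arm_command(series="1 0.002 0.004 0 0; 1 0.001 0.004 0 0; 1 0 0 0 0; 0.6 0 0 0 0; 0.6 0 0 0 0; 0.6 0 0 0 0; 0.6 0 0 -0.055 0; 0.6 0 0 -0.055 0; 0.6 0 0 -0.055 0; 0.6 0 0 -0.055 0")

```text
clock: 55.15
position: [0.5015, -0.4068, 0.152]
ee_rot: [0.998, -0.066, 0.001, 0.0]
ft_force: [-0.4, 0.3, -1.1]
grip_width: 0.4
grasp_force: 0.0
```

Request:
arm_command(series="0.6 0 -0.1 -0.03 0; 0.6 0 -0.15 -0.03 0; 0.6 0 -0.15 0 0; 0.6 0 -0.15 0 0; 0.6 0 -0.15 0 0; 0.6 0 -0.1 0 0; 0.6 0 0 0 0; 0.6 0 0 0 0; 0.6 0 0 0 0; 0.6 0 0 0 0")

```text
clock: 56.4
position: [0.5436, -0.0907, 0.174]
ee_rot: [0.998, -0.067, 0.0, 0.0]
ft_force: [0.0, -1.2, -0.8]
grip_width: 0.396
grasp_force: 0.0
```

Run:
```python
from h import *
o=st(); t=cam('top','top6.png'); s=cam('scene')
P=pallet(t,np.ascontiguousarray(t['pixels'][260:365,405:525]),off=(405,260))
a=cv2.resize(t['pixels'][250:375,400:530,::-1],(416,400),interpolation=cv2.INTER_CUBIC)
b=cv2.resize(s['pixels'][150:260,200:350,::-1],(384,282),interpolation=cv2.INTER_CUBIC)
b=cv2.copyMakeBorder(b,0,118,0,0,cv2.BORDER_CONSTANT); cv2.imwrite('pics/v2.png',np.hstack([a,b]))
```

```text
t56.40 [ 0.5436 -0.0907  0.174 ] yaw -97.74 w 0.396 gf 0.0 F [ 0.  -1.2 -0.8]
pallet [ 0.4863 -0.3554  0.022 ] yaw -8.01
```

View pics/v2.png

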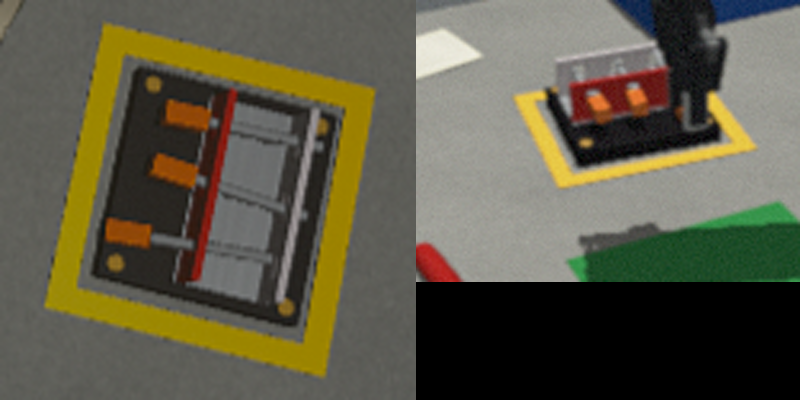

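Request:
arm_command(series="0.66 0 -0.15 -0.02 -0.055; 0.66 0.026 -0.148 -0.02 -0.055; 0.66 0.05 -0.14 0 -0.055; 0.66 0 0 0 -0.055; 0.66 0 0 0 -0.055; 0.66 0 0 0 -0.055; 0.66 0 0 0 -0.055; 0.66 0 0 0 -0.055; 0.66 0 0 0 -0.055; 0.66 0 0 0 0")

```text
clock: 57.75
position: [0.5676, 0.0881, 0.1899]
ee_rot: [0.758, 0.652, 0.0, -0.0]
ft_force: [0.4, 0.1, 0.1]
grip_width: 0.336
grasp_force: 0.0
```

Run:
```python
from h import *
o=st(); t=cam('top'); s=cam('scene')
P=pallet(t,np.ascontiguousarray(t['pixels'][260:365,405:525]),off=(405,260))
def orange(c,box,amin):
    x0,x1,y0,y1=box; hs=cv2.cvtColor(c['pixels'],cv2.COLOR_RGB2HSV)[y0:y1,x0:x1]; m=((hs[...,0]>5)&(hs[...,0]<16)&(hs[...,1]>150)&(hs[...,2]>80)).astype(np.uint8)
    n,l,st_,ce=cv2.connectedComponentsWithStats(m); return [(st_[i,:5]+[x0,y0,0,0,0],(ce[i]+[x0,y0]).round(2)) for i in range(1,n) if st_[i,4]>amin]
C=np.array([.4863,-.3554]);th=np.radians(-8)
R=np.array([[np.cos(th),-np.sin(th)],[np.sin(th),np.cos(th)]])
for a,b in orange(t,(405,525,260,365),50): w=px2w(t,*b,.056)[:2]; print('top',a,b,'pallet frame',(R.T@(w-C)).round(4))
for a,b in orange(s,(200,350,150,260),15): print('scene',a,b)
for x,y in((-.045,.034),(-.045,.055),(-.045,.06),(0,.034),(.045,.034)): 
  for z in(.042,.05): print(x,y,z,w2px(s,np.r_[C+R@[x,y],z]).round(1))
cv2.imwrite('pics/v3.png',np.hstack([cv2.resize(s['pixels'][165:235,240:330,::-1],(600,467),interpolation=cv2.INTER_CUBIC)]))
```

```text
t57.75 [0.5676 0.0881 0.1899] yaw -8.62 w 0.336 gf 0.0 F [0.4 0.1 0.1]
6 [[ 0.5929 -0.3483  0.022 ]
 [ 0.5834 -0.422   0.022 ]
 [ 0.5625 -0.3015  0.022 ]
 [ 0.5453 -0.4284  0.022 ]
 [ 0.4275 -0.2827  0.022 ]
 [ 0.4099 -0.4088  0.022 ]]
top [452 281  14  10 101] [458.28 285.63] pallet frame [0.0448 0.0419]
top [447 298  15  11 102] [453.92 302.76] pallet frame [0.0034 0.0436]
top [433 318  15  10 107] [439.45 322.32] pallet frame [-0.0488  0.0664]
scene [281 185  10  10  79] [286.09 189.22]
scene [266 186  11  12  84] [271.45 191.71]
-0.045 0.034 0.042 [301.7 187.8]
-0.045 0.034 0.05 [301.6 185.2]
-0.045 0.055 0.042 [304.1 191.3]
-0.045 0.055 0.05 [304.  188.7]
-0.045 0.06 0.042 [304.7 192.1]
-0.045 0.06 0.05 [304.6 189.5]
0 0.034 0.042 [286.2 190.5]
0 0.034 0.05 [286.1 187.9]
0.045 0.034 0.042 [270.4 193.3]
0.045 0.034 0.05 [270.2 190.7]
```

View pics/v3.png

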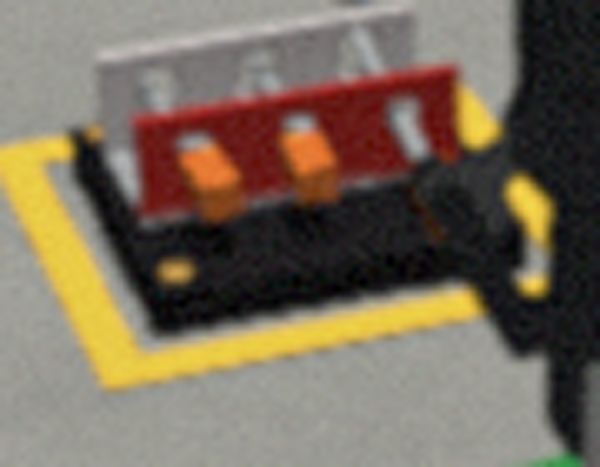

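```bash
cat >> h.py <<'E'
C2=np.array([.4863,-.3554]); TH2=-8.0
def pal(x,y):
    a=np.radians(TH2); return C2+np.array([[np.cos(a),-np.sin(a)],[np.sin(a),np.cos(a)]])@[x,y]
E
python3 - <<'E'
from h import *
q=pal(-.046,.063); print(q)
plan([(*q,.16,-8,.66,8),(*q,.12,-8,.66,2)])
E
```

```text
[ 0.44951557 -0.28661115]
0.66 -0.121 -0.019 0.009 -0.0005; 0.66 -0.122 -0.018 0.01 -0.0006; 0.66 -0.121 -0.019 0.009 -0.0005; 0.66 -0.121 -0.02 0.009 -0.0006; 0.66 -0.122 -0.019 0.01 -0.0005; 0.66 -0.121 -0.02 0.009 -0.0006; 0.66 -0.121 -0.019 0.009 -0.0005; 0.66 -0.121 -0.02 0.01 -0.0006; 0.66 -0 -0 0.05 0; 0.66 -0 -0 0.05 0
```

Request:
arm_command(series="0.66 -0.121 -0.019 0.009 -0.0005; 0.66 -0.122 -0.018 0.01 -0.0006; 0.66 -0.121 -0.019 0.009 -0.0005; 0.66 -0.121 -0.02 0.009 -0.0006; 0.66 -0.122 -0.019 0.01 -0.0005; 0.66 -0.121 -0.02 0.009 -0.0006; 0.66 -0.121 -0.019 0.009 -0.0005; 0.66 -0.121 -0.02 0.01 -0.0006; 0.66 0 0 0.05 0; 0.66 0 0 0.05 0", newtons=20)

```text
clock: 59.1
position: [0.4511, -0.2876, 0.1194]
ee_rot: [0.755, 0.656, 0.0, 0.0]
ft_force: [0.9, 0.4, -0.2]
grip_width: 0.34
grasp_force: 0.0
```

Run:
```python
from h import *
st(); c=cam('wrist')
hsv=cv2.cvtColor(c['pixels'],cv2.COLOR_RGB2HSV); m=((hsv[...,0]>5)&(hsv[...,0]<17)&(hsv[...,1]>150)&(hsv[...,2]>50)).astype(np.uint8)
n,l,s,ce=cv2.connectedComponentsWithStats(m)
a=np.radians(TH2);R=np.array([[np.cos(a),-np.sin(a)],[np.sin(a),np.cos(a)]])
for i in range(1,n):
    if s[i,4]>150: 
        k=cv2.minAreaRect(np.argwhere(l==i)[:,::-1].astype(np.float32)); print(s[i],np.round(k[1],1),round(k[2],1),[(R.T@(px2w(c,*ce[i],z)[:2]-C2)).round(4) for z in(.038,.054)])
# what model heads would look like: corner px of a head at tilt
def head(x,y,z,t):
    t=np.radians(t); pts=[]
    for sy in(16,-16):
        for sx in(-8,8):
            for sz in(-8,8):
                yy=sy*np.cos(t)+sz*np.sin(t); zz=-sy*np.sin(t)+sz*np.cos(t)
                pts.append(w2px(c,np.r_[pal(x+sx/1e3,y+yy/1e3),z+zz/1e3]))
    p=np.array(pts); return p.min(0).round(0),p.max(0).round(0)
print('tilt18',head(-.045,.063,.0345,18),'M',head(0,.043,.048,0),'flat1',head(-.045,.066,.048,0))
```

```text
t59.10 [ 0.4511 -0.2876  0.1194] yaw -8.02 w 0.340 gf 0.0 F [ 0.9  0.4 -0.2]
[ 300  237   31   60 1632] [58.4 28.8] 86.5 [array([-0.0482,  0.0624]), array([-0.0478,  0.0681])]
[ 386  273   39   66 1810] [36.9 64.1] 8.1 [array([0.0055, 0.0408]), array([0.0017, 0.0481])]
[ 455  274   43   66 2422] [41.4 65. ] 3.4 [array([0.0471, 0.0375]), array([0.04  , 0.0451])]
tilt18 (array([306., 235.]), array([334., 292.])) M (array([382., 273.]), array([420., 337.])) flat1 (array([304., 234.]), array([336., 299.]))
```

Run:
```python
from h import *
plan([(*pal(-.0465,.063),.047,-8,.66,6),(None,None,None,None,.66,1),(None,None,None,None,1,3)])
```

```text
0.66 -0 -0 0.029 0; 0.66 -0 -0.001 0.029 0.0001; 0.66 -0 -0 0.03 0; 0.66 -0.001 -0.001 0.029 0.0001; 0.66 0 -0 0.029 0; 0.66 0 -0.001 0.029 0.0001; 0.66 0 0 -0 -0; 1 0 0 -0 -0; 1 0 0 -0 -0; 1 0 0 -0 -0
```

Request:
arm_command(series="0.66 0 -0.001 0.029 0; 0.66 0 -0.001 0.029 0; 0.66 0 -0.001 0.03 0; 0.66 0 -0.001 0.029 0; 0.66 0 -0.001 0.029 0; 0.66 0 0 0.029 0; 0.66 0 0 0 0; 1 0 0 0 0; 1 0 0 0 0; 1 0 0 0 0", newtons=20)

```text
clock: 60.4
position: [0.4496, -0.2866, 0.0502]
ee_rot: [0.753, 0.658, 0.0, 0.0]
ft_force: [0.6, 0.3, -0.6]
grip_width: 0.18
grasp_force: 25.4
```

```bash
cat >> h.py <<'E'
from scipy.optimize import least_squares
def hbox(c,x,y,z,t):
    t=np.radians(t); p=[]
    for sy in(16,-16):
        for sx in(-8,8):
            for sz in(-8,8):
                p.append(w2px(c,np.r_[pal(x+sx/1e3,y+(sy*np.cos(t)+sz*np.sin(t))/1e3),z+(-sy*np.sin(t)+sz*np.cos(t))/1e3]))
    return np.r_[np.min(p,0),np.max(p,0)]
def hold_info():
    o=st(); c=cam('wrist'); held(c)
    hsv=cv2.cvtColor(c['pixels'],cv2.COLOR_RGB2HSV); m=((hsv[...,0]>5)&(hsv[...,0]<18)&(hsv[...,1]>150)&(hsv[...,2]>40)).astype(np.uint8)
    n,l,s,ce=cv2.connectedComponentsWithStats(m); i=1+np.argmin([np.hypot(*(ce[k]-[322,325]))+1e4*(s[k,4]<800) for k in range(1,n)])
    M=(l==i); rows=np.nonzero(M.any(1))[0]
    print('rows',rows[0],rows[-1],'widths',[int(M[r].sum()) for r in range(rows[0],rows[-1]+1,8)])
    # brightness down the middle column shows the face edge
    u=int(ce[i][0]); print('V',hsv[rows[0]:rows[-1]+1:4,u-3:u+4,2].mean(1).round(0).astype(int).tolist())
    return o,c
E
python3 -c "
from h import *
hold_info()
t=cam('top'); pallet(t,np.ascontiguousarray(t['pixels'][260:365,405:525]),off=(405,260))"
```

```text
t60.40 [ 0.4496 -0.2866  0.0502] yaw -7.73 w 0.180 gf 25.4 F [ 0.6  0.3 -0.6]
head px [ 302  285   42   86 3408] [322.47476526 327.52611502]
rows 285 370 widths [31, 42, 40, 40, 40, 40, 40, 40, 40, 40, 42]
V [62, 122, 168, 167, 167, 166, 166, 165, 166, 165, 166, 166, 164, 163, 163, 163, 164, 162, 162, 162, 161, 155]
2 [[ 0.5818 -0.434   0.022 ]
 [ 0.5623 -0.3013  0.022 ]]
```

Request:
arm_command(series="1 0 0 -0.004 0; 1 0 0 -0.004 0; 1 0 0 -0.004 0; 1 0 0 -0.004 0; 1 0 0 -0.004 0; 1 0 0 -0.004 0; 1 0 0 -0.004 0; 1 0 0 -0.004 0; 1 0 0 0 0; 1 0 0 0 0")

```text
clock: 61.75
position: [0.4492, -0.2865, 0.0626]
ee_rot: [0.753, 0.658, -0.0, -0.0]
ft_force: [-1.6, 0.5, -4.7]
grip_width: 0.18
grasp_force: 24.3
```

```bash
cat >> h.py <<'E'
def fit(c,o,rows):
    """rows: rear-bottom edge (first row), rear-top edge, front-top edge -> head along-shaft y, z in pallet frame and tilt (nose up +)"""
    x=.0
    a=np.radians(yaw(o)); ty=np.array([np.cos(a),np.sin(a)]); tx=np.array([-np.sin(a),np.cos(a)]); p=np.array(o['position'])
    def r(v):
        y,z,t=v[0],v[1],np.radians(v[2]*100); out=[]
        for sy,sz in((.016,-.008),(.016,.008),(-.016,.008)):
            yy=y+sy*np.cos(t)+sz*np.sin(t); zz=z-sy*np.sin(t)+sz*np.cos(t)
            out.append(w2px(c,np.r_[p[:2]+tx*yy,p[2]+zz])[1])
        return np.array(out)-rows
    s=least_squares(r,[0,-.012,0]); print('head rel TCP: along %.4f up %.4f tilt %.1f'%(s.x[0],s.x[1],s.x[2]*100),s.cost)
E
python3 -c "
from h import *
o,c=hold_info()
hsv=cv2.cvtColor(c['pixels'],cv2.COLOR_RGB2HSV); print(hsv[278:312,318:327,2].mean(1).round(0).astype(int).tolist(), hsv[360:385,318:327,1].mean(1).round(0).astype(int).tolist())
t=cam('top'); pallet(t,np.ascontiguousarray(t['pixels'][260:365,405:525]),off=(405,260))"
```

```text
t61.75 [ 0.4492 -0.2865  0.0626] yaw -7.74 w 0.180 gf 24.3 F [-1.6  0.5 -4.7]
head px [ 302  279   42   87 3459] [322.44868459 321.86238797]
rows 279 366 widths [31, 40, 42, 40, 40, 40, 40, 40, 40, 40, 40]
V [66, 111, 113, 159, 162, 161, 160, 161, 161, 161, 160, 160, 160, 161, 160, 159, 160, 160, 159, 159, 159, 158]
[27, 65, 97, 110, 112, 111, 111, 113, 112, 113, 125, 143, 156, 159, 162, 162, 162, 162, 162, 162, 161, 161, 161, 162, 161, 160, 160, 161, 161, 161, 161, 161, 161, 161] [208, 207, 207, 210, 198, 129, 39, 7, 4, 2, 5, 4, 4, 4, 6, 4, 6, 5, 5, 5, 5, 5, 5, 4, 5]
3 [[ 0.5929 -0.3483  0.022 ]
 [ 0.578  -0.4311  0.022 ]
 [ 0.5619 -0.3013  0.022 ]]
```

```bash
python3 -c "
from h import *
o=st(); c=load('wrist')
fit(c,o,np.array([279.0,293.3,366.5])); fit(c,o,np.array([278.8,288.8,365.0])); fit(c,o,np.array([285,291.5,370.5]))"
```

```text
t61.85 [ 0.4493 -0.2865  0.0626] yaw -7.74 w 0.179 gf 24.3 F [-1.3 -0.2 -3.6]
head rel TCP: along -0.0023 up -0.0190 tilt 1.5 3.2311742677852644e-27
head rel TCP: along -0.0025 up -0.0205 tilt 7.3 4.8467614016778965e-27
head rel TCP: along -0.0045 up -0.0196 tilt 13.2 4.8467614016778965e-27
```

Request:
arm_command(series="1 0 0 -0.004 0; 1 0 0 -0.004 0; 1 0 0 -0.003 0; 1 0 0 -0.003 0; 1 0 0 0 0; 1 0 0 0 0; 1 0 0 0 0; 1 0 0 0 0; 1 0 0 0 0; 1 0 0 0 0")

```text
clock: 63.1
position: [0.4494, -0.2865, 0.0683]
ee_rot: [0.753, 0.658, 0.0, -0.0]
ft_force: [-1.1, -0.3, -5.4]
grip_width: 0.176
grasp_force: 23.9
```

```bash
cat >> h.py <<'E'
def tilt():
    o=st(); c=cam('wrist'); h=cv2.cvtColor(c['pixels'],cv2.COLOR_RGB2HSV)[:,318:327].astype(float)
    v=h[:,:,2].mean(1); s=h[:,:,1].mean(1)
    def cross(a,lo,hi,t,up):
        for r in range(lo,hi):
            if (a[r]<t<=a[r+1]) if up else (a[r]>=t>a[r+1]): return r+(t-a[r])/(a[r+1]-a[r])
    top=np.median(v[305:350]); face=np.median(v[284:288]); e=[cross(v,270,292,face*.55,1),cross(v,283,302,(face+top)/2,1),cross(s,350,385,100,0)]
    print(np.round(e,1),face,top); fit(c,o,np.array(e)); return o
E
python3 -c "
from h import *
tilt()
t=cam('top'); pallet(t,np.ascontiguousarray(t['pixels'][260:365,405:525]),off=(405,260))"
```

```text
t63.10 [ 0.4494 -0.2865  0.0683] yaw -7.73 w 0.176 gf 23.9 F [-1.1 -0.3 -5.4]
[275.5 288.5 362. ] 118.61111111111111 158.0
head rel TCP: along -0.0014 up -0.0209 tilt 2.6 2.1600399980144492e-24
2 [[ 0.5811 -0.4381  0.022 ]
 [ 0.5622 -0.3016  0.022 ]]
```

```bash
python3 -c "
from h import *
o=manip.get_obs();a=np.radians(-8);R=np.array([[np.cos(a),-np.sin(a)],[np.sin(a),np.cos(a)]]);print(R.T@(o['position'][:2]-C2))
plan([(*pal(-.0455,.0627),.0662,-8,1,3),(*pal(-.0455,.0500),.0662,-8,1,5),(None,None,None,None,1,2)])"
```

```text
[-0.04617428  0.06308302]
1 -0 0.001 0.002 0.0005; 1 -0.001 0 0.001 0.0005; 1 0 0.001 0.002 0.0005; 1 -0.006 -0 0 -0; 1 -0.007 -0 0 -0; 1 -0.006 -0 0 -0; 1 -0.006 -0 0 -0; 1 -0.007 -0 0 -0; 1 0 0 -0 -0; 1 0 0 -0 -0
```

Request:
arm_command(series="1 0 0.001 0.002 0.0005; 1 -0.001 0 0.001 0.0005; 1 0 0.001 0.002 0.0005; 1 -0.006 0 0 0; 1 -0.007 0 0 0; 1 -0.006 0 0 0; 1 -0.006 0 0 0; 1 -0.007 0 0 0; 1 0 0 0 0; 1 0 0 0 0", newtons=30)

```text
clock: 64.45
position: [0.4484, -0.2994, 0.0662]
ee_rot: [0.755, 0.656, 0.0, -0.0]
ft_force: [0.0, 4.6, -0.8]
grip_width: 0.178
grasp_force: 33.0
```

```bash
python3 -c "
from h import *
tilt()
t=cam('top'); pallet(t,np.ascontiguousarray(t['pixels'][260:365,405:525]),off=(405,260))"
```

```text
t64.45 [ 0.4484 -0.2994  0.0662] yaw -7.99 w 0.178 gf 33.0 F [ 0.   4.6 -0.8]
[275.5 287.9 361.9] 117.55555555555556 157.88888888888889
head rel TCP: along -0.0013 up -0.0209 tilt 3.5 2.1002632740604218e-26
2 [[ 0.5929 -0.3483  0.022 ]
 [ 0.5595 -0.3046  0.022 ]]
```

Request:
arm_command(series="1 0.008 0 0 0; 1 0.008 0 0 0; 1 0 0 0.004 0; 1 0 0 0.003 0; 1 0 0 0 0; 1 -0.007 0 0 0; 1 -0.007 0 0 0; 1 -0.007 0 0 0; 1 -0.007 0 0 0; 1 0 0 0 0")

```text
clock: 65.8
position: [0.4476, -0.3048, 0.0635]
ee_rot: [0.755, 0.656, -0.0, 0.0]
ft_force: [-0.8, 0.1, -0.8]
grip_width: 0.174
grasp_force: 33.0
```

```bash
python3 -c "
from h import *
tilt()
t=cam('top'); pallet(t,np.ascontiguousarray(t['pixels'][260:365,405:525]),off=(405,260))"
```

```text
t65.80 [ 0.4476 -0.3048  0.0635] yaw -8.02 w 0.174 gf 33.0 F [-0.8  0.1 -0.8]
[275.6 288.1 362. ] 117.11111111111111 157.55555555555554
head rel TCP: along -0.0014 up -0.0210 tilt 3.4 3.2311742677852644e-27
pallet [ 0.5744 -0.3766  0.022 ] yaw 12.75
```

Request:
arm_command(series="1 -0.005 0 0 0; 1 -0.005 0 0 0; 1 -0.005 0 0 0; 1 -0.005 0 0 0; 1 -0.005 0 0 0; 1 0 0 0 0; 1 0 0 0 0; 1 0 0 0 0; 1 0 0 0 0; 1 0 0 0 0")

```text
clock: 67.15
position: [0.4463, -0.3143, 0.0635]
ee_rot: [0.755, 0.656, 0.0, -0.0]
ft_force: [0.2, -0.7, -0.4]
grip_width: 0.171
grasp_force: 33.0
```

```bash
python3 -c "
from h import *
tilt()
t=cam('top'); P=pallet(t,np.ascontiguousarray(t['pixels'][260:365,405:525]),off=(405,260)); print(P.round(4))"
```

```text
t67.15 [ 0.4463 -0.3143  0.0635] yaw -8.00 w 0.171 gf 33.0 F [ 0.2 -0.7 -0.4]
[275.6 288.  362. ] 117.22222222222223 157.55555555555554
head rel TCP: along -0.0014 up -0.0210 tilt 3.4 1.454028420503369e-26
3 [[ 0.5705 -0.4602  0.022 ]
 [ 0.5595 -0.3046  0.022 ]
 [ 0.4996 -0.3172  0.022 ]]
[[ 0.5705 -0.4602  0.022 ]
 [ 0.5595 -0.3046  0.022 ]
 [ 0.4996 -0.3172  0.022 ]]
```

Request:
arm_command(series="1 -0.004 0 0 0; 1 -0.004 0 0 0; 1 0 0 0 0; 0.66 0 0 0 0; 0.66 0 0 0 0; 0.66 0 0 0 0; 0.64 0 0 -0.06 0; 0.64 0.1 0 -0.06 0; 0.64 0.15 0 -0.03 0; 0.64 0.15 0 0 0")

```text
clock: 68.5
position: [0.4688, -0.1577, 0.1244]
ee_rot: [0.755, 0.656, 0.001, 0.001]
ft_force: [0.7, -0.4, 0.2]
grip_width: 0.361
grasp_force: 0.0
```

Request:
arm_command(series="0.64 0.15 0 0 0; 0.64 0.15 0 0 0; 0.64 0.15 0 0 0; 0.64 0 0 0 0; 0.64 0 0 0 0; 0.64 0 0 0 0; 0.64 0 0 0 0; 0.64 0 0 0 0; 0.64 0 0 0 0; 0.64 0 0 0 0")

```text
clock: 69.75
position: [0.4932, 0.0191, 0.1235]
ee_rot: [0.755, 0.656, 0.0, -0.0]
ft_force: [0.6, -0.4, 0.4]
grip_width: 0.363
grasp_force: 0.0
```

```bash
cat >> h.py <<'E'
def look():
    t=cam('top'); hs=cv2.cvtColor(t['pixels'],cv2.COLOR_RGB2HSV)[255:370,405:525]
    m=((hs[...,0]>10)&(hs[...,0]<25)&(hs[...,1]>110)&(hs[...,2]>60)).astype(np.uint8)
    n,l,s,ce=cv2.connectedComponentsWithStats(m); W=np.array([px2w(t,*(ce[i]+[405,255]),.022)[:2] for i in range(1,n) if 10<s[i,4]<45])
    # keep the four that match the known screw rectangle near the last pose
    a=np.radians(TH2);R=np.array([[np.cos(a),-np.sin(a)],[np.sin(a),np.cos(a)]]); M=np.array([[sx*.0679,sy*.063] for sx in(1,-1) for sy in(1,-1)])
    Q=[];Mq=[]
    for q in M:
        e=C2+R@q; d=np.linalg.norm(W-e,axis=1)
        if d.min()<.02: Q.append(W[d.argmin()]);Mq.append(q)
    Q=np.array(Q);Mq=np.array(Mq); A,B=Q-Q.mean(0),Mq-Mq.mean(0); th=np.arctan2((B[:,0]*A[:,1]-B[:,1]*A[:,0]).sum(),(A*B).sum())
    R=np.array([[np.cos(th),-np.sin(th)],[np.sin(th),np.cos(th)]]); C=Q.mean(0)-R@Mq.mean(0)
    print('pallet',len(Q),C.round(4),'yaw %.2f'%np.degrees(th),'resid',(np.linalg.norm(A-B@R.T,axis=1)*1e3).round(1))
    m=((hs[...,0]>5)&(hs[...,0]<16)&(hs[...,1]>150)&(hs[...,2]>80)).astype(np.uint8); n,l,s,ce=cv2.connectedComponentsWithStats(m)
    for i in range(1,n):
        if s[i,4]>50: print('head',s[i,4],(R.T@(px2w(t,*(ce[i]+[405,255]),.056)[:2]-C)).round(4))
E
python3 -c "
from h import *
st(); look()"
```

```text
t69.75 [0.4932 0.0191 0.1235] yaw -8.01 w 0.363 gf 0.0 F [ 0.6 -0.4  0.4]
pallet 4 [ 0.4852 -0.3611] yaw -6.15 resid [1.1 1.3 0.3 0.2]
head 103 [0.0448 0.0423]
head 102 [0.0037 0.0429]
head 99 [-0.0429  0.0411]
```

```bash
python3 -c "
from h import *
print(manip.hand_in())"
```

```text
the job is handed in; nothing more can be done
None
```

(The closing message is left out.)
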